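# Lean a slotted mounting board on the wiring easel and hook it under the stud

## Robot

A 7-joint arm with a two-finger parallel gripper is mounted at the origin on a cart in front of the work surface, level with it; the furniture and walls round the work are solid. World frame = base frame: x ahead of the robot, y to its left, z up, the work surface at z = 0. Lengths are in m, angles in rad, forces in N, time in s.
With the tool pointing down it reaches from about 0.425 to 0.925 m from the base axis. Payload 6.8 kg.
Tool frame: the origin (TCP) lies on the front face of the gripper's body, between the roots of the fingers; the fingertips stand 73 mm ahead of it and the grasp point (between the pads) lies 54 mm ahead of it (tcp_to_tips is the distance from the TCP to the fingertips, in m); z points along the fingers, x is the direction in which the jaws open and shut, and the axes are right-handed (so a half turn about z gives the same grasp; the last joint's range is limited). The gripper opens to 85 mm and grips with 20 to 120 N. Pads are 22 mm wide; open, the fingers measure 114 mm over their backs; the gripper's body (76 mm by 85 mm) begins 54 mm behind the grasp point. The pads swing forward as they close: fully open they stand 13 mm farther back than shut.
Start: joints at [-1.279, 0.477, 0.022, 1.555, -0.011, 1.109, -0.083], TCP at [0.263, 0.622, 0.304] pointing down, gripper open.
Joint ranges: [-2.96, 2.96], [-0.34, 2.1], [-1.41, 1.46], [0.24, 2.44], [-1.37, 4.51], [0.17, 1.92], [-2.96, 2.96]. Speed limits (rad/s): [2.39, 2.39, 3.14, 3.14, 3.14, 3.14, 3.14].

## Interface

Orientations are given as a unit quaternion [w, x, y, z].
In Python, from station import get_obs, read_camera, hand_in, look_for, silhouettes, tcp_to_tips gives the robot as it stands. The module is installed in compiled form; this text tells all that it offers.
- The arm moves only by the tool apply_moves, never from a script. Its argument "moves" is a list of rows, each a list of 3 entries, a list of its own where there are three numbers: the shift along the tool's x, y, z in units of 25 mm (1.0 is 25 mm), then the turn, a rotation vector about the tool's x, y, z in units of 10 degrees (1.0 is 10 degrees), then the gripper's target within -1 to 1 (fully open at 1, half-way at 0, shut at -1). In form: [[[dx, dy, dz], [rx, ry, rz], jaw], ...]. A call has 1 to 20 rows; each row is the pose to reach, as a shift and turn from the pose commanded when the call began, along the tool's axes at that moment; what a row does not reach only later rows make up. A row lasts 1/8 s, in which the tool goes at most 62.5 mm and 10.7 degrees, less where a joint would pass 70% of its speed; a pose out of reach is approached as far as the arm can. A call with a gripper value outside its range is refused whole. The fingers move at their own pace and stop on an object; "force" is the grip in N (left out, the last holds). Time passes only in rows, so rows that repeat a pose let the fingers close. It gives the time, the measured TCP pose, the force and the opening at its end, in the units of the state.
- get_obs(): the state, without advancing time (a new reading comes with each control period).
- read_camera(name): name is "scene" or "top"; returns a dict with "color" (480x640x3 uint8, red, green, blue), "mtx" (3x3 intrinsics, pixels), "eye" and "rotation" of the camera in the world. Camera axes: x right, y up, looking along -z (the intrinsics and any distortion apply to the point x, -y, -z); pixel columns grow to the right and rows downward; lengths in m; the calibration is good to about 2 mm. A picture is of the moment at which its call begins. There is no depth.
- hand_in(): hands the job in, once; it reports no verdict.
Trained networks look in the newest picture that a camera, given by its name, has taken for a name from the list of things; names that differ only in an ending like _2 or _b are one class to them, and where a whole thing is asked for, a point or a joint stands for the part that bears it (a point fixed in the world has none). Each returns a list of dicts, best first, with "conf" (0 to 1); they miss things now and then, are a little off and sometimes report something else, mostly with a low value. They report only what shows in the picture. A call takes as long as a camera call.
- look_for(camera, query): "pixel" ([row, column] in pixels, amid what is visible of it).
- silhouettes(camera, query): "mask" (480x640 bool, what is visible of it) and "pixel" ([row, column] in pixels, amid what is visible of it).
The state is a dict: "t": time; "q": joint angles; "joint_vel": joint speeds; "joint_torque": joint torques, N m; "eef_pos": TCP position; "tool_rot": TCP orientation; "contact_force": force on the tool from outside, world axes, zero at the start; "torque": the same for the moment, N m; "gripper_width": opening from 0.0 (shut) to 1.0 (fully open).
Only numpy, scipy, OpenCV 4.12 (cv2) and the standard library are available. Lean on these libraries where they do the work, as an engineer would, in place of code of your own. Each camera call takes 0.05 s, during which the arm holds its last target.

## Task

Take the orange mounting board with the slot out of the rack and stand it on the easel ready for wiring: lower edge down on the ledge, leaning flat against the sloping back. Slide it gently to the left along the ledge until its slot is fully home on the red-headed stud, then let go. Do not ram the easel or change the slope of its back, and leave the grey blank board and the other things where they are.

Things in the scene. Friction and masses are not known exactly. Their poses are not given: they have to be found in the camera images.
- board: Orange plastic board to move, 10 x 140 x 150 mm, 0.2 to 0.4 kg, upright in the rack. Origin: middle of the lower edge. x: thickness, y: width, z: up. Front (-x) has a rail with terminals, 110 mm wide, 70 to 106 mm above the lower edge, standing out up to 19 mm. The top 40 mm is bare for gripping. Slot 14 mm high, open at the +y edge, 32 mm deep, its middle 52 mm above the lower edge.
- slot_end (a point): The closed end of the board's slot, at mid-thickness: at (0, 38, 52) mm in the board's frame; same axes as the board.
- rack: Fixed plywood rack, 170 x 160 mm, base 14 mm thick, with two places 90 mm apart (x = -45, +45 mm): 13 mm wide grooves along y between cleats that rise 36 mm above the base. A board stands on the base in each; lift it straight out. Origin: centre of the underside, z up.
- blank_board: Grey board, 10 x 140 x 150 mm, without slot or rail, standing in the other place of the rack; leave it there. Origin: middle of its lower edge.
- easel: Foot of the wiring easel, fixed to the table: dark steel plate, 150 x 180 mm, 12 mm thick. Origin: on the table under the hinge; z up, -x is the front. The back turns about an axis along y, 44 mm above this origin; easel_seat is 16 mm above that axis along its own z.
- easel_back (a joint): Slope of the easel's back: angle in rad by which it leans away from the front (towards the easel's +x), from the vertical. It is clamped stiffly; it differs from run to run (about 0.25 to 0.42).
- easel_seat (a point): Middle of the inner corner of ledge and back, turning with the back: x into the back, y left along the ledge, z up along the back. Back 170 mm wide, 100 mm high. Ledge 24 mm deep (x = 0 to -24 mm), in front a lip 8 mm high, 6 mm thick; all 170 mm wide, ends open. With the board fully home its axes lie along these and its origin at (-5, 0, 0) mm.
- easel_top (a point): Middle of the top edge of the easel's back, 100 mm above easel_seat along its z; same axes.
- stud (a point): Stud, 9 mm thick, out of the back along -x, at (-5, 42.5, 52) mm from easel_seat; this point is on its axis, 5 mm out. Red head 22 mm across, 5 mm thick, begins 16 mm out: the board goes under it only sideways along +y, from 40 mm or more right (-y) of home. Fully home the slot's end touches the stud: slot_end is 4.5 mm to the right (-y) of here.
- contactor: Bystander: black and grey contactor, 70 x 45 x 78 mm, loose on the table. Origin: centre of its underside.
- black_tape: Bystander: roll of black tape, 65 mm in diameter, 18 mm high, loose on the table. Origin: centre of its underside.

How it is judged:
At the end, for the whole second after the job is handed in: The orange board rests on the easel's ledge (lower edge less than 3 mm off it), flat against the back (within 0.05 rad, its lower edge within 4 mm of the back), with the stud in its slot and the slot's end within 4 mm of touching the stud; the board is at rest and released (y of slot_end in the frame of stud between -0.0085 and -0.002 m and z of slot_end in the frame of stud between -0.004 and 0.004 m and z of board in the frame of easel_seat below 0.003 m and x of board in the frame of easel_seat between -0.009 and -0.003 m and angle between the z axis of board and the z axis of easel_seat, either way round below 0.05 rad and angle between the y axis of board and the y axis of easel_seat, either way round below 0.05 rad and linear speed of board below 0.02 m/s).
It fails at once if the board is rammed against the easel with more than 60 N (contact force between board and easel above 60 N).
It fails at once if the top of the easel's back is moved by more than 8 mm (distance of easel_top from where it was at the start of the episode above 0.008 m).
It fails at once if the blank board is moved by more than 15 mm (distance of blank_board from where it was at the start of the episode above 0.015 m).
It fails at once if the contactor is moved by more than 20 mm (distance of contactor from where it was at the start of the episode above 0.02 m).
It fails at once if the black tape roll is moved by more than 20 mm (distance of black_tape from where it was at the start of the episode above 0.02 m).
It also fails if it takes over 61 s, if anything falls off the work surface, if the arm or the gripper's body presses on something with over 40 N, if the wrist force passes 120 N, or if a joint passes its speed limit or range.

## Working session

There is one attempt and no reset: what is moved stays moved. The work goes in short steps, Python scripts to look and compute and a tool call to move; the robot and the scene stay as the last step left them, time stands still between calls to the robot, and variables do not carry over. Pictures are saved under pics/ and viewed, and the job is handed in when it is done.

Besides the shell and the picture viewer there is one more tool, called after "Emit:" in YAML: its name, and indented under it one key for each argument. apply_moves: Moves the arm, as the interface text tells. Its arguments: {"type":"object","properties":{"moves":{"type":"array"},"force":{"type":"number"}},"required":["moves"]}

```bash
mkdir -p pics
python3 - <<'E'
from station import *
import cv2,numpy as np
o=get_obs();print({k:np.round(v,3).tolist() for k,v in o.items()}, tcp_to_tips)
for c in("scene","top"):
    d=read_camera(c);cv2.imwrite(f"pics/{c}0.png",d["color"][:,:,::-1]);print(c,d["mtx"],d["eye"],d["rotation"],[k for k in d])
    for n in("board","slot_end","rack","blank_board","easel","easel_seat","easel_top","stud","contactor","black_tape"):
        print(n,[(round(r["conf"],2),np.round(r["pixel"]).tolist()) for r in look_for(c,n)][:3])
E
```

```text
{'t': 0.0, 'q': [-1.279, 0.478, 0.022, 1.556, -0.011, 1.109, -0.083], 'joint_vel': [0.001, 0.0, 0.0, -0.0, 0.002, -0.001, -0.002], 'joint_torque': [-0.0, -59.644, 1.607, -28.12, 0.012, 0.009, -0.0], 'eef_pos': [0.263, 0.621, 0.303], 'tool_rot': [0.001, 0.833, 0.553, -0.001], 'contact_force': [-0.073, 0.102, -0.324], 'torque': [-0.021, -0.027, -0.003], 'gripper_width': 1.002} 0.0726
scene [[446.89842988   0.         320.17839922]
 [  0.         446.89842988 234.34662045]
 [  0.           0.           1.        ]] [ 0.1710949  -0.37156384  0.77183233] [ 0.86864301  0.30536147 -0.12634721 -0.36912068] ['color', 'mtx', 'eye', 'rotation']
board [(0.7, [184.0, 268.0])]
slot_end [(0.69, [187.0, 265.0])]
rack [(0.73, [232.0, 254.0])]
blank_board [(0.85, [210.0, 231.0]), (0.42, [183.0, 265.0]), (0.19, [219.0, 371.0])]
easel [(0.61, [318.0, 408.0])]
easel_seat [(0.96, [305.0, 414.0]), (0.2, [185.0, 263.0])]
easel_top [(0.75, [305.0, 413.0])]
stud [(0.9, [301.0, 415.0])]
contactor [(0.73, [302.0, 416.0]), (0.65, [219.0, 373.0])]
black_tape [(0.87, [324.0, 258.0])]
top [[569.02086515   0.         328.05300061]
 [  0.         569.02086515 239.17880986]
 [  0.           0.           1.        ]] [4.32849878e-01 1.04632558e-03 1.11029744e+00] [-0.7023532  -0.03888502  0.01982318  0.71048926] ['color', 'mtx', 'eye', 'rotation']
board []
slot_end [(0.76, [214.0, 244.0])]
rack []
blank_board [(0.93, [267.0, 243.0]), (0.7, [217.0, 247.0])]
easel [(0.8, [220.0, 456.0])]
easel_seat [(0.69, [220.0, 460.0])]
easel_top [(0.7, [220.0, 460.0])]
stud [(0.63, [221.0, 463.0]), (0.37, [248.0, 251.0])]
contactor [(0.85, [146.0, 349.0])]
black_tape [(0.84, [323.0, 354.0])]
```

View pics/scene0.png

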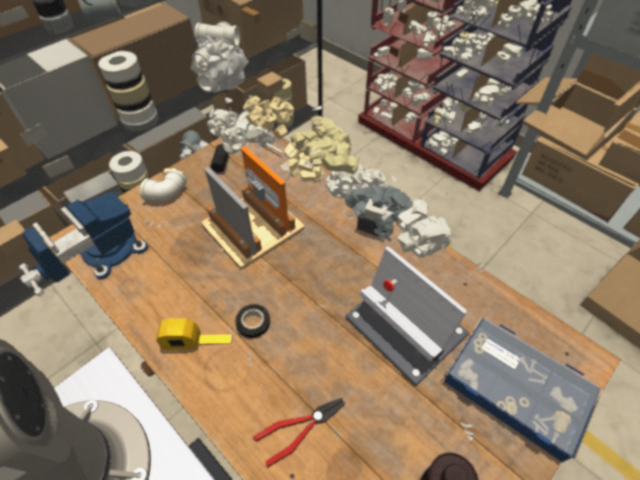

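View pics/top0.png

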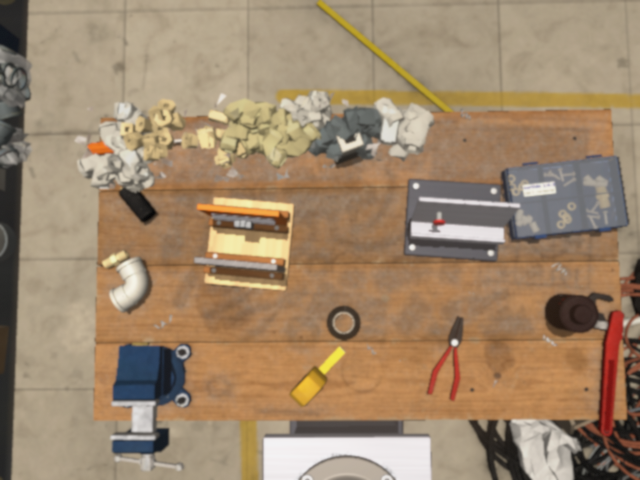

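Run:
```python
import cv2
a=cv2.imread("pics/scene0.png");cv2.imwrite("pics/s_e.png",cv2.resize(a[220:400,330:500],None,fx=4,fy=4,interpolation=2)[:600,:800][:600])
cv2.imwrite("pics/s_r.png",cv2.resize(a[120:290,170:350],None,fx=3.5,fy=3.5,interpolation=2))
a=cv2.imread("pics/top0.png");cv2.imwrite("pics/t_e.png",cv2.resize(a[150:290,380:540],None,fx=4,fy=4,interpolation=2))
cv2.imwrite("pics/t_r.png",cv2.resize(a[170:310,180:330],None,fx=4,fy=4,interpolation=2))
```

```text
(no output)
```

View pics/s_e.png

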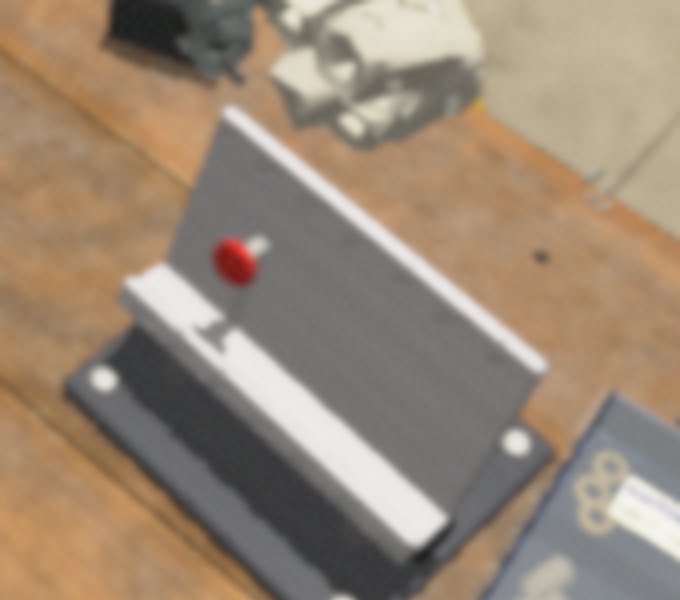

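View pics/s_r.png

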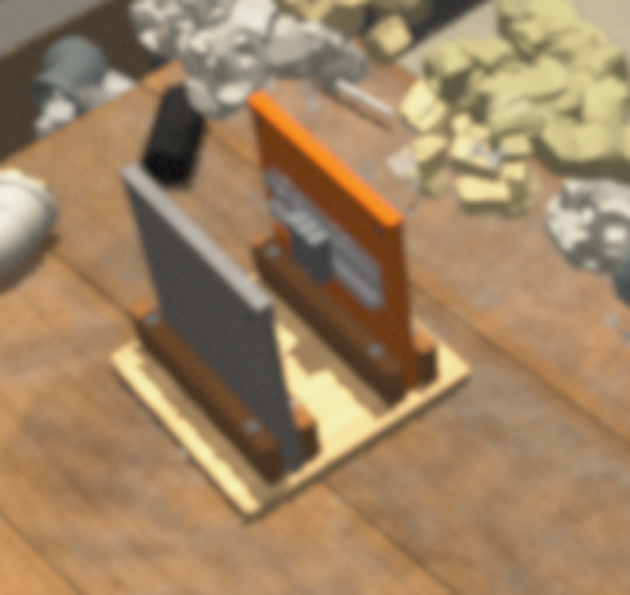

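View pics/t_e.png

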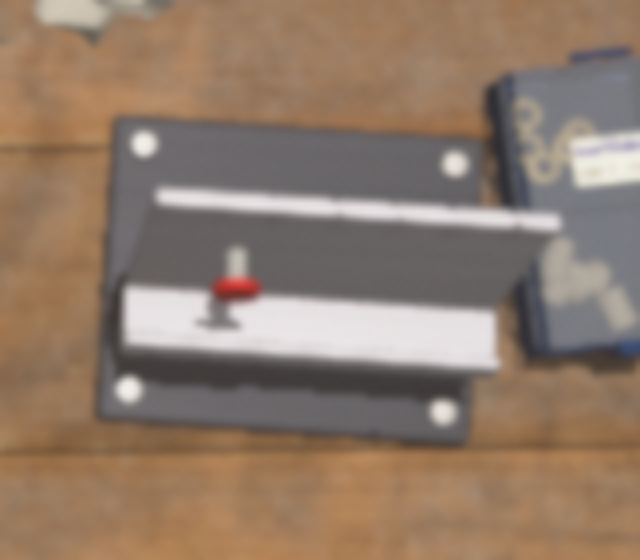

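View pics/t_r.png

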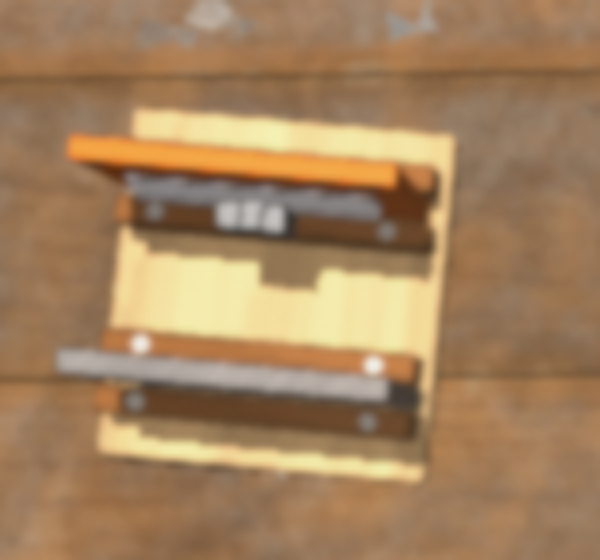

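The scene view shows the orange board at about (col 265, row 185), with its rail facing the robot. The grey blank is in front of it. The easel is at (410, 310), with the red stud head at (389, 285) on its left side. The top view agrees: orange board edge at row ~208, easel at (455, 220), and a blue case just right of the easel. Next I fit poses from these picked features.

```bash
cat > h.py <<'E'
import numpy as np
from scipy.spatial.transform import Rotation as R
from scipy.optimize import least_squares
M={"scene":(446.898,320.178,234.347,[0.1710949,-0.37156384,0.77183233],[0.86864301,0.30536147,-0.12634721,-0.36912068]),
"top":(569.021,328.053,239.179,[0.432849878,0.00104632558,1.11029744],[-0.7023532,-0.03888502,0.01982318,0.71048926])}
def proj(c,P):
    f,cx,cy,e,q=M[c]; q=R.from_quat([q[1],q[2],q[3],q[0]])
    p=q.inv().apply(np.atleast_2d(P)-np.array(e))
    return np.c_[f*p[:,0]/-p[:,2]+cx, f*-p[:,1]/-p[:,2]+cy]
def ray(c,uv,z):
    f,cx,cy,e,q=M[c]; q=R.from_quat([q[1],q[2],q[3],q[0]])
    d=q.apply([(uv[0]-cx)/f,-(uv[1]-cy)/f,-1]); e=np.array(e); return e+d*(z-e[2])/d[2]
def seatT(p): # x,y,yaw,theta -> R, seat origin
    x,y,w,t=p; Rb=R.from_euler('z',w)*R.from_euler('y',t)
    return Rb, np.array([x,y,.044])+Rb.apply([0,0,.016])
def crop(uv,c0,r0,s): u=np.array(uv,float); return (u+.5)/s-.5+[c0,r0]
E
cat > fit.py <<'E'
from h import *
S=lambda u:crop(u,330,220,4); T=lambda u:crop(u,380,150,4)
mm=1e-3
obs=[("scene",S((235,262)),(-18.5,42.5,52)),("scene",S((163,265)),(0,85,0)),("scene",S((449,520)),(0,-85,0)),
("scene",S((222,117)),(0,85,100)),("scene",S((542,376)),(0,-85,100)),
("scene",S((124,287)),(-30,85,8)),("scene",S((408,560)),(-30,-85,8)),
("top",T((236,288)),(-18.5,42.5,52)),("top",T((125,287)),(0,85,0)),("top",T((493,310)),(0,-85,0)),
("top",T((158,206)),(0,85,100)),("top",T((560,229)),(0,-85,100)),
("top",T((125,347)),(-30,85,8)),("top",T((497,370)),(-30,-85,8))]
def res(p,full=False):
    Rb,s=seatT(p[:4]); r=[]
    for c,u,P in obs:
        off=p[4:6] if c=="scene" else p[6:8]
        r.append(proj(c,s+Rb.apply(np.array(P)*mm))[0]+off-u)
    r=np.array(r)
    return r if full else np.r_[r.ravel(),np.array(p[4:])/1.0]
s=least_squares(res,[.48,-.22,-.05,.33,0,0,0,0],loss='soft_l1')
print(s.x.round(4)); print(res(s.x,True).round(1))
Rb,se=seatT(s.x[:4]);print("seat",se, "stud",se+Rb.apply([-.005,.0425,.052]))
# plate corners z=.012
for u in((115,117),(98,418),(466,443),(485,140)): print("plate",ray("top",T(u),.012).round(4))
# rack: top view scale4 offset (180,170); scene 3.5 (170,120)
A=lambda u:crop(u,170,120,3.5);B=lambda u:crop(u,180,170,4)
for u in((133,109),(455,135),(423,480),(98,450)): print("rack",ray("top",B(u),.014).round(4))
o2=[("top",B((68,149)),(-5,70,150)),("top",B((70,133)),(5,70,150)),("top",B((398,188)),(-5,-70,150)),("top",B((401,166)),(5,-70,150)),
("scene",A((252,103)),(-5,70,150)),("scene",A((383,228)),(-5,-70,150)),("scene",A((402,216)),(5,-70,150)),("scene",A((262,93)),(5,70,150))]
def r2(p,full=False):
    r=[]
    for c,u,P in o2:
        off=p[3:5] if c=="scene" else p[5:7]
        r.append(proj(c,np.array([p[0],p[1],.014])+R.from_euler('z',p[2]).apply(np.array(P)*mm))[0]+off-u)
    r=np.array(r); return r if full else np.r_[r.ravel(),np.array(p[3:])/1]
b=least_squares(r2,[.48,.15,-.05,0,0,0,0],loss='soft_l1');print("board",b.x.round(4));print(r2(b.x,True).round(1))
E
python3 fit.py
```

```text
[ 0.5411 -0.2096 -0.0806  0.2484  0.5653  0.2114 -0.428   0.2556]
[[-0.2  1.5]
 [-0.3  0.3]
 [-0.   0.9]
 [-0.4 -0.9]
 [-0.1  0.5]
 [-0.4 -1.2]
 [ 1.5 -2.6]
 [-0.1  0.8]
 [-0.2  0.1]
 [ 0.3  0.5]
 [-0.8 -0.7]
 [ 0.4  0.2]
 [-0.1 -1.1]
 [ 1.  -0.5]]
seat [ 0.54501996 -0.20991299  0.05950907] stud [ 0.55635208 -0.16818997  0.11114262]
plate [ 0.6403 -0.1275  0.012 ]
plate [ 0.4937 -0.1161  0.012 ]
plate [ 0.4796 -0.2915  0.012 ]
plate [ 0.6262 -0.3057  0.012 ]
rack [0.6102 0.2548 0.014 ]
rack [0.5951 0.097  0.014 ]
rack [0.428  0.1133 0.014 ]
rack [0.444  0.2707 0.014 ]
board [ 0.5643  0.177  -0.1223  0.1964  0.234  -0.0823  0.088 ]
[[ 0.2  1. ]
 [ 0.4 -0.9]
 [-0.2  0.1]
 [-0.3 -0.2]
 [-1.2 -1.4]
 [ 1.   0.3]
 [-0.2  1.4]
 [ 0.  -0.6]]
```

```bash
cat > ov.py <<'E'
from h import *
import cv2,sys
def overlay(img,c,p,off,box,s,out,fr=None):
    c0,r0,c1,r1=box
    im=cv2.resize(img[r0:r1,c0:c1],None,fx=s,fy=s,interpolation=cv2.INTER_CUBIC)
    Rb,se=seatT(p)
    L=[]
    for a,b in (((0,0)),((0,100)),((-24,8)),((-30,8)),((-24,0))): L.append([(a,85,b),(a,-85,b)])
    for y in(85,-85): L+= [[(0,y,0),(0,y,100)],[(-30,y,8),(-24,y,8)],[(-24,y,0),(0,y,0)]]
    th=np.linspace(0,2*np.pi,40)
    for x in(-16,-21): L.append([(x,42.5+11*np.cos(t),52+11*np.sin(t)) for t in th])
    for l in L:
        q=(proj(c,se+Rb.apply(np.array(l)*1e-3))+off-[c0,r0]+.5)*s-.5
        cv2.polylines(im,[np.round(q*16).astype(int).reshape(-1,1,2)],False,(0,255,0),1,cv2.LINE_AA,4)
    cv2.imwrite(out,im)
if __name__=="__main__":
    s=cv2.imread("pics/scene0.png");t=cv2.imread("pics/top0.png")
    p=[.5411,-.2096,-.0806,.2484]
    overlay(s,"scene",p,[.5,.2],(340,235,475,365),5.5,"pics/os.png")
    overlay(t,"top",p,[-.4,.25],(395,165,530,275),5.5,"pics/ot.png")
E
python3 ov.py
```

```text
(no output)
```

View pics/os.png

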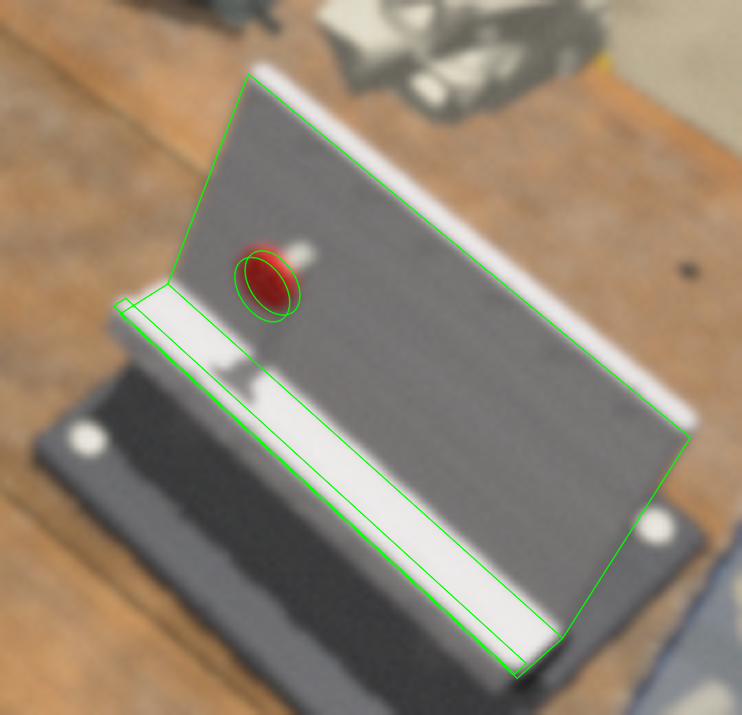

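View pics/ot.png

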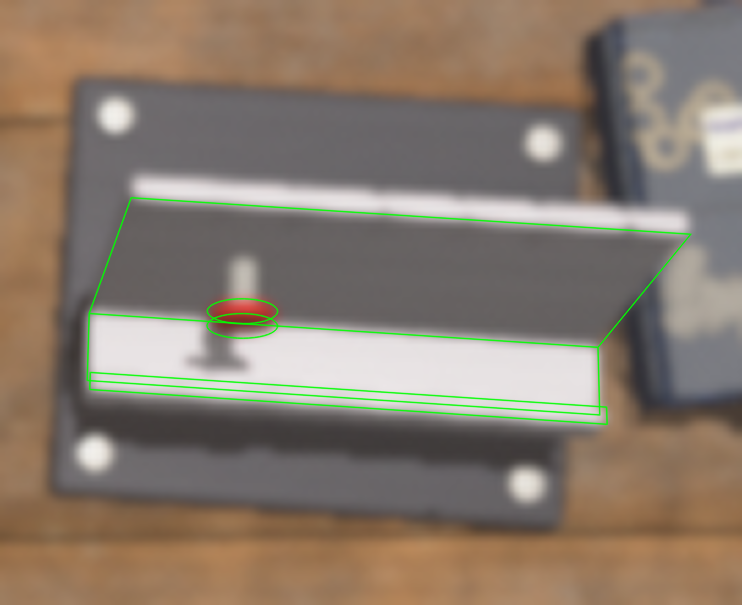

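```bash
cat > fit2.py <<'E'
from h import *
import cv2
from ov import overlay
S=lambda u:crop(u,340,235,5.5); T=lambda u:crop(u,395,165,5.5)
obs=[("scene",S((269,276)),(-18.5,42.5,52)),("scene",S((305,252)),(-1,42.5,52)),("scene",S((169,283)),(0,85,0)),("scene",S((561,636)),(0,-85,0)),
("scene",S((250,72)),(0,85,100)),("scene",S((690,433)),(0,-85,100)),
("scene",S((115,307)),(-30,85,8)),("scene",S((512,675)),(-30,-85,8)),
("top",T((242,311)),(-18.5,42.5,52)),("top",T((244,263)),(-1,42.5,52)),("top",T((90,314)),(0,85,0)),("top",T((598,346)),(0,-85,0)),
("top",T((132,197)),(0,85,100)),("top",T((689,232)),(0,-85,100)),
("top",T((88,390)),(-30,85,8)),("top",T((603,425)),(-30,-85,8))]
def res(p,full=False):
    Rb,s=seatT(p[:4]); r=[]
    for c,u,P in obs:
        off=p[4:7] if c=="scene" else p[7:10]
        r.append(proj(c,s+Rb.apply(np.array(P)*1e-3)+off*1e-3)[0]-u)
    r=np.array(r)
    return r if full else np.r_[r.ravel()/.7,np.array(p[4:])/1.5]
for th in(None,.26,.30,.34):
    f=(lambda p:res(p)) if th is None else (lambda p:np.r_[res(p),(p[3]-th)*1e4])
    s=least_squares(f,[.54,-.21,-.08,.3]+[0]*6)
    print(th,s.cost,s.x.round(4))
    if th in(None,): best=s.x
print(res(best,True).round(1))
J=s.jac
import sys
s0=cv2.imread("pics/scene0.png");t0=cv2.imread("pics/top0.png")
off=lambda c,o:(proj(c,np.array([[.55,-.2,.1]])+np.array(o)*1e-3)-proj(c,[[.55,-.2,.1]]))[0]
overlay(s0,"scene",best[:4],off("scene",best[4:7]),(340,235,475,365),5.5,"pics/os2.png")
overlay(t0,"top",best[:4],off("top",best[7:10]),(395,165,530,275),5.5,"pics/ot2.png")
E
python3 fit2.py
```

```text
None 8.498716838721778 [ 0.5412 -0.2094 -0.0842  0.2584  0.5794 -0.4871  0.1886 -0.5795  0.4871
 -0.4017]
0.26 8.512066664464419 [ 0.5411 -0.2094 -0.0842  0.26    0.585  -0.4825  0.1763 -0.585   0.4825
 -0.4121]
0.3 17.57117226851798 [ 0.539  -0.2092 -0.0831  0.3     0.7338 -0.3554 -0.1247 -0.7338  0.3554
 -0.6883]
0.34 42.33201962329372 [ 0.5369 -0.209  -0.082   0.34    0.8943 -0.2109 -0.4008 -0.8943  0.2109
 -0.9851]
[[-0.2  1.1]
 [-0.3  1.4]
 [-0.3 -0.4]
 [ 0.1 -0. ]
 [ 0.1 -0.4]
 [ 0.2  0.2]
 [-0.3 -1. ]
 [ 0.3 -0.8]
 [-0.   0.9]
 [-0.3  0.4]
 [-0.2 -0.4]
 [-0.1  0.3]
 [-0.2 -0.7]
 [ 0.2 -0. ]
 [ 0.2 -0.5]
 [ 0.6 -0.2]]
```

View pics/os2.png

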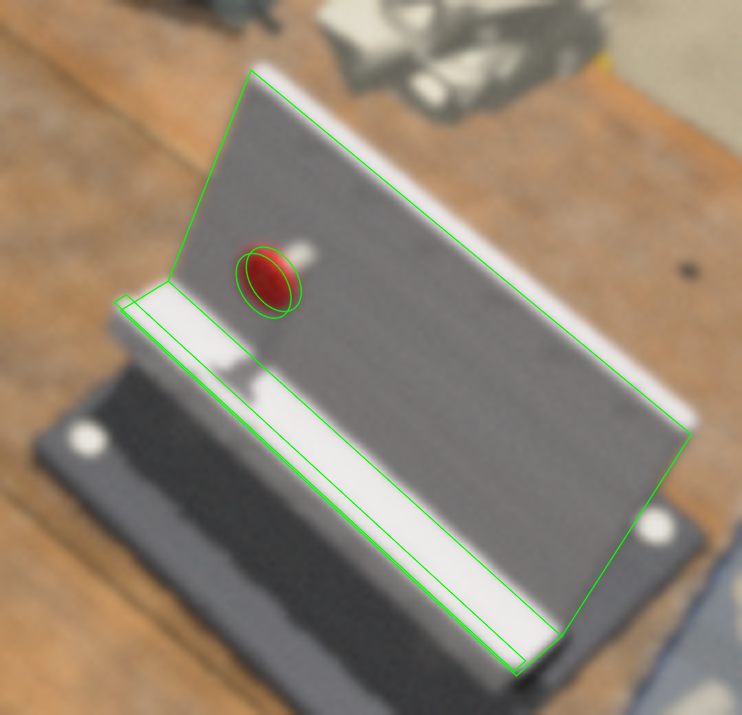

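View pics/ot2.png

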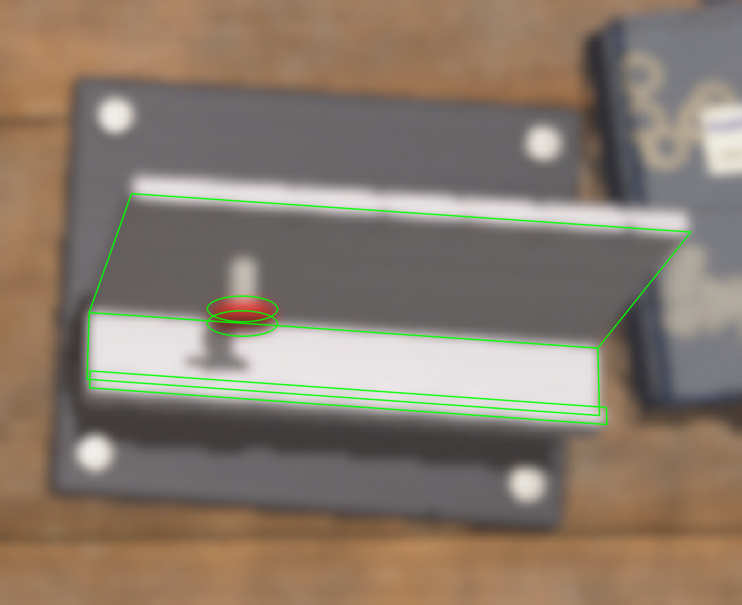

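```bash
cat > plan.py <<'E'
from h import *
from station import get_obs
def cur():
    o=get_obs(); w,x,y,z=o["tool_rot"]; return np.array(o["eef_pos"]),R.from_quat([x,y,z,w]),o
def tool_for(Rb): # tool x along board x, tool z = -board z
    return Rb*R.from_euler('x',np.pi)
def delta(pos,rot):
    p,q,o=cur()
    print("t",round(o["t"],2),"pos",p.round(4),"q",np.round(o["q"],2),"F",np.round(o["contact_force"],1),"w",round(o["gripper_width"],3))
    print("shift",(q.inv().apply(pos-p)/.025).round(3),"turn",np.degrees((q.inv()*rot).as_rotvec()/10).round(3))
def axes():
    p,q,o=cur(); print("tool axes x,y,z in world",q.as_matrix().T.round(3).tolist())
E
python3 - <<'E'
from plan import *
Rb=R.from_euler('z',-.115)
delta([.5643,.177,.30],tool_for(Rb));axes()
E
```

```text
t 1.1 pos [0.2627 0.6218 0.3039] q [-1.28  0.48  0.02  1.56 -0.01  1.11 -0.08] F [ 0.2 -0.7  0.7] w 0.998
shift [-11.693  18.036   0.156] turn [-0.     0.     7.368]
tool axes x,y,z in world [[0.389, 0.921, -0.0], [0.921, -0.389, -0.0], [-0.0, -0.0, -1.0]]
```

Emit:
apply_moves:
  moves:
    - [[-1.2, 1.8, 0], [0, 0, 0.7], 0.4]
    - [[-2.4, 3.6, 0], [0, 0, 1.4], 0.4]
    - [[-3.6, 5.4, 0], [0, 0, 2.2], 0.4]
    - [[-4.8, 7.2, 0], [0, 0, 3.0], 0.4]
    - [[-6.0, 9.0, 0], [0, 0, 3.8], 0.4]
    - [[-7.2, 11.0, 0], [0, 0, 4.6], 0.4]
    - [[-8.4, 13.0, 0], [0, 0, 5.4], 0.4]
    - [[-9.6, 15.0, 0], [0, 0, 6.2], 0.4]
    - [[-10.8, 16.6, 0.1], [0, 0, 6.8], 0.4]
    - [[-11.4, 17.6, 0.15], [0, 0, 7.2], 0.4]
    - [[-11.69, 18.04, 0.16], [0, 0, 7.37], 0.4]
    - [[-11.69, 18.04, 0.16], [0, 0, 7.37], 0.4]
    - [[-11.69, 18.04, 0.16], [0, 0, 7.37], 0.4]
  force: 40

```text
t: 2.72
eef_pos: [0.5636, 0.1792, 0.2997]
tool_rot: [-0.0, 0.998, -0.056, -0.0]
contact_force: [-0.5, 0.9, 0.7]
gripper_width: 0.7
```

Run:
```python
from plan import *
from station import *
import cv2
for c in("scene","top"):
    cv2.imwrite(f"pics/{c}1.png",read_camera(c)["color"][:,:,::-1])
delta([.5643,.177,.201],tool_for(R.from_euler('z',-.115)));axes()
a=cv2.imread("pics/scene1.png")[70:290,170:390];b=cv2.imread("pics/top1.png")[120:310,160:380]
cv2.imwrite("pics/c1.png",np.hstack([cv2.resize(a,(400,400)),cv2.resize(b,(400,400))]))
```

```text
t 2.83 pos [0.5637 0.1789 0.2998] q [-0.76  0.36  0.44  1.79 -0.18  1.03 -0.36] F [ 0.4 -0.2  0.1] w 0.698
shift [0.035 0.074 3.953] turn [-0.004  0.003  0.017]
tool axes x,y,z in world [[0.994, -0.112, -0.001], [-0.112, -0.994, -0.001], [-0.001, 0.001, -1.0]]
```

View pics/c1.png

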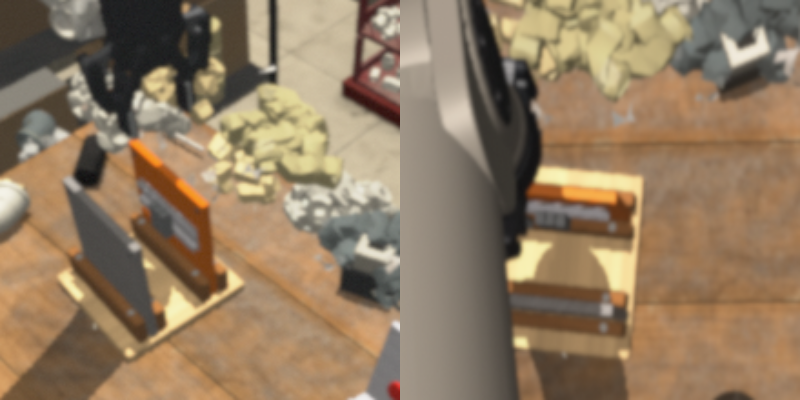

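The gripper hangs open above the orange board, at about (150, 100) in the left half. Its fingers straddle the top edge, so I descend and grip.

Emit:
apply_moves:
  moves:
    - [[0.02, 0.05, 1.0], [0, 0, 0], 0.4]
    - [[0.02, 0.05, 2.0], [0, 0, 0], 0.4]
    - [[0.02, 0.05, 3.0], [0, 0, 0], 0.4]
    - [[0.02, 0.05, 3.7], [0, 0, 0], 0.4]
    - [[0.02, 0.05, 3.95], [0, 0, 0], 0.4]
    - [[0.02, 0.05, 3.95], [0, 0, 0], 0.4]

```text
t: 3.58
eef_pos: [0.5648, 0.1759, 0.2012]
tool_rot: [0.0, 0.998, -0.057, 0.0]
contact_force: [0.5, 0.5, -0.3]
gripper_width: 0.699
```

Emit:
apply_moves:
  moves:
    - [[0, 0, 0], [0, 0, 0], -0.3]
    - [[0, 0, 0], [0, 0, 0], -0.6]
    - [[0, 0, 0], [0, 0, 0], -0.8]
    - [[0, 0, 0], [0, 0, 0], -1]
    - [[0, 0, 0], [0, 0, 0], -1]
    - [[0, 0, 0], [0, 0, 0], -1]
  force: 50

```text
t: 4.32
eef_pos: [0.5651, 0.1758, 0.2018]
tool_rot: [-0.0, 0.998, -0.058, 0.0]
contact_force: [-0.1, -1.1, 5.7]
gripper_width: 0.112
```

Grasped: the opening reads 9.5 mm and there's no side load. Next is the lift straight out.

Emit:
apply_moves:
  moves:
    - [[0, 0, -0.2], [0, 0, 0], -1]
    - [[0, 0, -0.6], [0, 0, 0], -1]
    - [[0, 0, -1.2], [0, 0, 0], -1]
    - [[0, 0, -2.0], [0, 0, 0], -1]
    - [[0, 0, -3.0], [0, 0, 0], -1]
    - [[0, 0, -4.0], [0, 0, 0], -1]
    - [[0, 0, -5.0], [0, 0, 0], -1]
    - [[0, 0, -6.0], [0, 0, 0], -1]
    - [[0, 0, -6.6], [0, 0, 0], -1]
    - [[0, 0, -6.6], [0, 0, 0], -1]

```text
t: 5.58
eef_pos: [0.5651, 0.1757, 0.3674]
tool_rot: [-0.001, 0.998, -0.058, 0.001]
contact_force: [-0.2, 0.1, -3.1]
gripper_width: 0.107
```

Run:
```python
from plan import *
from station import *
import cv2
for c in("scene","top"):
    cv2.imwrite(f"pics/{c}2.png",read_camera(c)["color"][:,:,::-1])
Rb,se=seatT([.5405,-.2094,-.0842,.27])
# board origin target in seat frame; board held: grasp at board z=133 ->TCP at z=187, board y offset -1
def tcp(sx,sy,sz): return se+Rb.apply([sx-.0,sy-.001,sz+.187])
print(se)
delta(tcp(-.010,-.050,.13),tool_for(Rb));axes()
print("touch tcp",tcp(-.010,-.050,0))
```

```text
[ 0.54475258 -0.20975892  0.05942033]
t 5.67 pos [0.5643 0.1757 0.3654] q [-0.77  0.3   0.47  1.71 -0.15  1.16 -0.38] F [-0.3  0.6 -3.3] w 0.106
shift [ 4.055 17.351 -0.083] turn [-0.021 -1.54  -0.177]
tool axes x,y,z in world [[0.993, -0.115, -0.001], [-0.115, -0.993, 0.001], [-0.001, -0.0, -1.0]]
touch tcp [ 0.58056196 -0.26396253  0.24231281]
```

View pics/scene2.png

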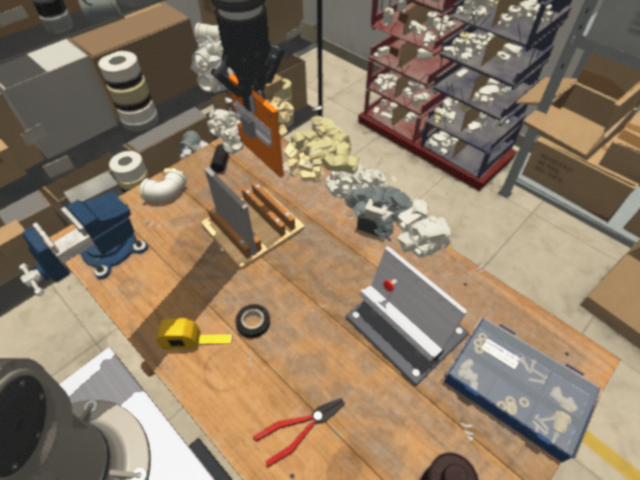

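The board is clear of the rack, at about (260, 135), and the grey blank is undisturbed at (228, 210). Now I carry it to above the right half of the easel, tilting on the way.

Emit:
apply_moves:
  moves:
    - [[0.2, 0.8, -0.1], [0, 0, 0], -1]
    - [[0.5, 2.0, -0.1], [0, -0.1, 0], -1]
    - [[0.9, 3.6, -0.1], [0, -0.3, 0], -1]
    - [[1.3, 5.4, -0.1], [0, -0.5, -0.05], -1]
    - [[1.7, 7.2, -0.1], [0, -0.7, -0.1], -1]
    - [[2.1, 9.0, -0.1], [0, -0.8, -0.1], -1]
    - [[2.5, 10.8, -0.1], [0, -0.9, -0.1], -1]
    - [[2.9, 12.6, -0.1], [0, -1.1, -0.15], -1]
    - [[3.3, 14.2, -0.1], [0, -1.3, -0.15], -1]
    - [[3.7, 15.6, -0.1], [-0.02, -1.4, -0.17], -1]
    - [[3.95, 16.7, -0.1], [-0.02, -1.5, -0.18], -1]
    - [[4.05, 17.35, -0.1], [-0.02, -1.54, -0.18], -1]
    - [[4.05, 17.35, -0.1], [-0.02, -1.54, -0.18], -1]
    - [[4.05, 17.35, -0.1], [-0.02, -1.54, -0.18], -1]

```text
t: 7.42
eef_pos: [0.6156, -0.2656, 0.3685]
tool_rot: [-0.007, 0.99, -0.041, -0.134]
contact_force: [0.5, -0.6, -2.6]
gripper_width: 0.11
```

```bash
cat > look.py <<'E'
from plan import *
from station import *
import cv2,sys
def look(n,boxes=((330,150,510,370),(380,130,560,290))):
    out=[]
    for c,b in zip(("scene","top"),boxes):
        im=read_camera(c)["color"][:,:,::-1];cv2.imwrite(f"pics/{c}{n}.png",im)
        k=im[b[1]:b[3],b[0]:b[2]];s=400/(b[2]-b[0]);k=cv2.resize(k,None,fx=s,fy=s,interpolation=2)
        q=np.zeros((600,400,3),np.uint8);q[:min(600,k.shape[0])]=k[:600];out.append(q)
    cv2.imwrite(f"pics/c{n}.png",np.hstack(out))
Rb,se=seatT([.5405,-.2094,-.0842,.27])
def tcp(sx,sy,sz): return se+Rb.apply([sx,sy-.001,sz+.187])
def inseat():
    p,q,o=cur(); b=Rb.inv().apply(p-q.apply([0,-.001,.187])*np.array([1,1,1])-se) if 0 else None
    # board origin = tcp + tool z*.187 ; board y offset .001
    b=p+q.apply([0,-.001,.187]); print("board in seat (mm)",(Rb.inv().apply(b-se)*1e3).round(1),"force in seat",Rb.inv().apply(o["contact_force"]).round(1))
E
python3 - <<'E'
from look import *
look(3); inseat(); delta(tcp(-.010,-.050,.03),tool_for(Rb))
E
```

```text
board in seat (mm) [ -9.5 -48.1 131.2] force in seat [ 1.7 -0.3 -2.2]
t 7.53 pos [ 0.6158 -0.2652  0.3687] q [-0.06  0.6   0.59  1.35 -0.22  1.53  0.44] F [ 1.  -0.4 -2.6] w 0.11
shift [-0.016  0.073  4.049] turn [-0.007 -0.009  0.016]
```

View pics/c3.png

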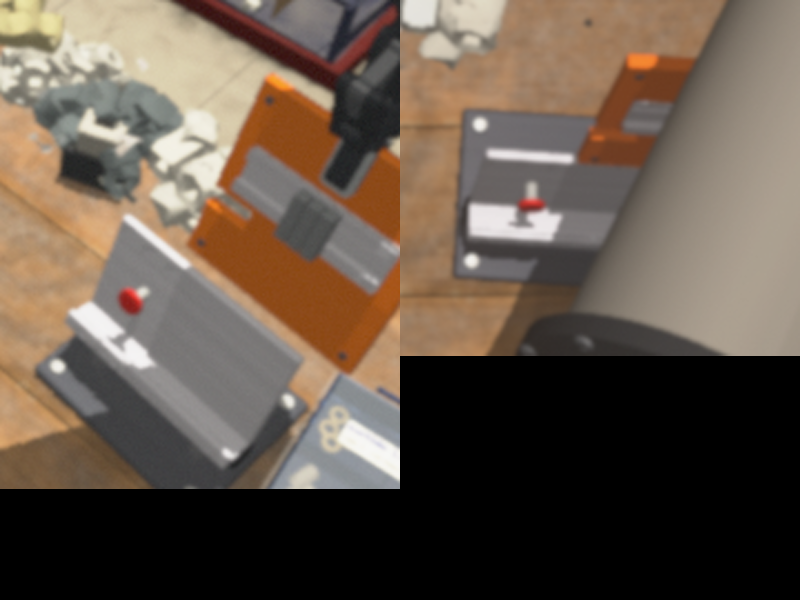

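The board hangs tilted parallel to the easel's back, right of the red stud. Its slot opening is visible at (235, 207) in the left crop. I lower it to about 30 mm above the ledge with a small gap to the back.

Emit:
apply_moves:
  moves:
    - [[-0.15, 0.05, 0.4], [0, 0, 0], -1]
    - [[-0.15, 0.05, 0.9], [0, 0, 0], -1]
    - [[-0.15, 0.07, 1.5], [0, 0, 0], -1]
    - [[-0.15, 0.07, 2.1], [0, 0, 0], -1]
    - [[-0.15, 0.07, 2.7], [0, 0, 0], -1]
    - [[-0.15, 0.07, 3.3], [0, 0, 0], -1]
    - [[-0.15, 0.07, 3.8], [0, 0, 0], -1]
    - [[-0.15, 0.07, 4.0], [0, 0, 0], -1]
    - [[-0.15, 0.07, 4.0], [0, 0, 0], -1]

```text
t: 8.65
eef_pos: [0.5852, -0.2659, 0.273]
tool_rot: [-0.006, 0.99, -0.041, -0.134]
contact_force: [0.5, 0.3, -1.3]
gripper_width: 0.113
```

Run:
```python
from look import *
look(4,((350,210,500,360),(390,160,530,280))); inseat(); delta(tcp(-.012,-.050,.005),tool_for(Rb))
```

```text
board in seat (mm) [-13.  -51.6  31.6] force in seat [-0.1  0.3 -2.7]
t 8.75 pos [ 0.5856 -0.2661  0.2737] q [-0.06  0.62  0.57  1.54 -0.23  1.33  0.46] F [-0.8  0.4 -2.6] w 0.11
shift [ 0.054 -0.067  1.066] turn [-0.002 -0.012  0.003]
```

View pics/c4.png

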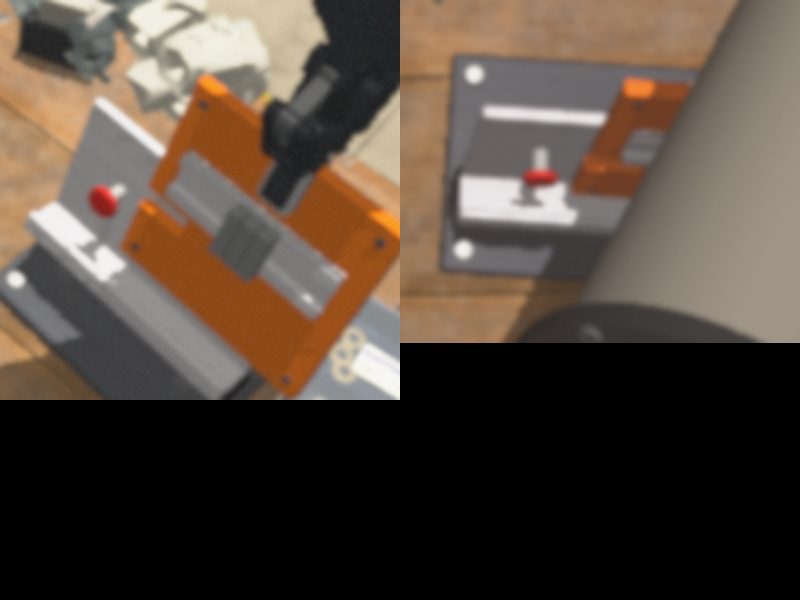

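```bash
cat > ob.py <<'E'
from look import *
def ob(n,p,boxes,s,offs=([0,0],[0,0]),obs=None):
    Rb,se=seatT(p)
    pp,q,o=cur(); Bq=q*R.from_euler('x',-np.pi); bo=pp+q.apply([0,-.001,.187])
    BL=[[(-5,70,0),(-5,-70,0),(-5,-70,150),(-5,70,150),(-5,70,59),(-5,38,59),(-5,38,45),(-5,70,45),(-5,70,0)],[(5,-70,150),(5,70,150)]]
    EL=[[(0,85,0),(0,-85,0)],[(0,85,100),(0,-85,100)],[(0,85,0),(0,85,100)],[(-24,85,8),(-24,-85,8)],[(-30,85,8),(-30,-85,8)],[(0,85,0),(-24,85,0)]]
    th=np.linspace(0,2*np.pi,40)
    for x in(-16,-21): EL.append([(x,42.5+11*np.cos(t),52+11*np.sin(t)) for t in th])
    for c,b,of in zip(("scene","top"),boxes,offs):
        im=cv2.imread(f"pics/{c}{n}.png")[b[1]:b[3],b[0]:b[2]]
        im=cv2.resize(im,None,fx=s,fy=s,interpolation=2)
        for LL,rr,tt,col in((BL,Bq,bo,(255,255,0)),(EL,Rb,se,(0,255,0))):
            for l in LL:
                u=(proj(c,tt+rr.apply(np.array(l)*1e-3))+of-[b[0],b[1]]+.5)*s-.5
                cv2.polylines(im,[np.round(u*16).astype(int).reshape(-1,1,2)],False,col,1,cv2.LINE_AA,4)
        cv2.imwrite(f"pics/o{c}{n}.png",im)
if __name__=="__main__":
    ob(4,[.5405,-.2094,-.0842,.27],((345,215,500,360),(395,165,530,275)),5)
E
python3 ob.py
```

```text
(no output)
```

View pics/oscene4.png

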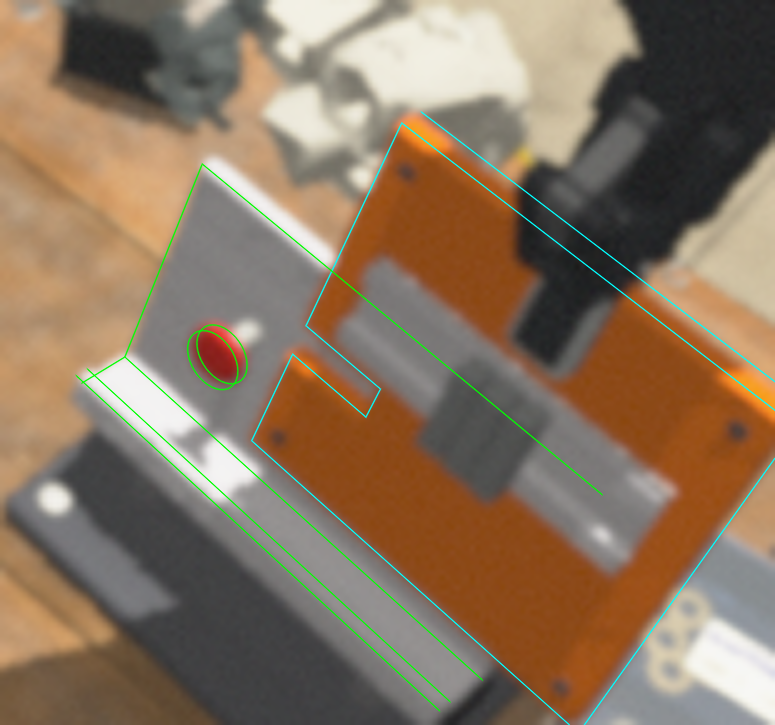

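View pics/otop4.png

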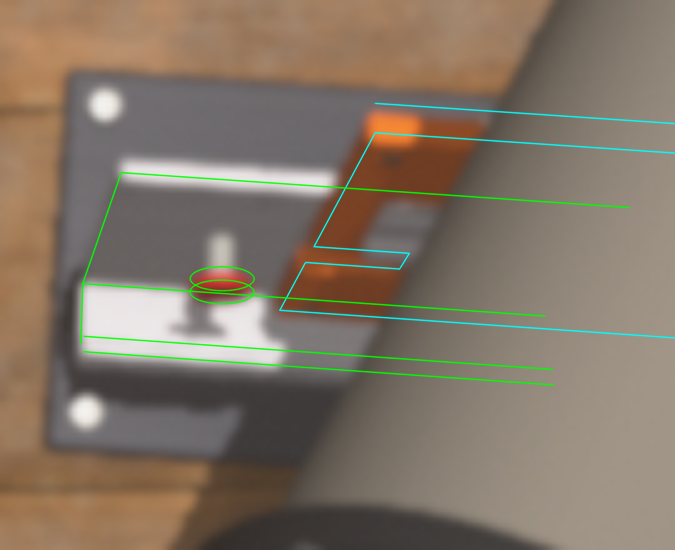

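```bash
cat > fit3.py <<'E'
import re
src=open('fit2.py').read().split("def res")[0]
exec(src)
def res(p,full=False):
    Rb,s=seatT(p[:4]); r=[]
    for c,u,P in obs:
        off=p[4:6] if c=="scene" else p[6:8]
        r.append(proj(c,s+Rb.apply(np.array(P)*1e-3))[0]+off-u)
    r=np.array(r)
    return r if full else np.r_[r.ravel()/.7,(p[4:6]-[-.2,0])/.4,(p[6:8]-[-1.4,1.9])/.5]
s=least_squares(res,[.54,-.21,-.08,.3]+[0]*4)
print(s.cost,s.x.round(4));print(res(s.x,True).round(1).tolist())
print("sd",np.sqrt(np.diag(np.linalg.inv(s.jac.T@s.jac))).round(4))
Rb,se=seatT(s.x[:4]);print(se)
E
python3 fit3.py
```

```text
9.615037151690467 [ 0.543  -0.2105 -0.0845  0.2568 -0.519   0.0966 -1.0356  1.4588]
[[-0.0, 1.1], [-0.2, 1.3], [-0.1, -0.5], [0.2, -0.1], [0.3, -0.4], [0.4, 0.1], [-0.1, -1.0], [0.5, -0.9], [-0.1, 1.0], [-0.4, 0.5], [-0.4, -0.2], [-0.3, 0.4], [-0.3, -0.6], [0.1, 0.1], [0.1, -0.3], [0.5, -0.0]]
sd [0.0009 0.0006 0.0041 0.0096 0.3377 0.323  0.3577 0.3751]
[ 0.54703109 -0.21087595  0.0594755 ]
```

```bash
sed -i 's/seatT(\[.5405,-.2094,-.0842,.27\])/seatT([.543,-.2105,-.0845,.262])/' look.py
python3 - <<'E'
from look import *
inseat(); delta(tcp(-.012,-.050,.004),tool_for(Rb)); axes()
E
```

```text
board in seat (mm) [-15.1 -50.7  31.1] force in seat [-0.1  0.3 -2.7]
t 8.75 pos [ 0.5856 -0.2661  0.2737] q [-0.06  0.62  0.57  1.54 -0.23  1.33  0.46] F [-0.8  0.4 -2.6] w 0.11
shift [ 0.086 -0.031  1.082] turn [-0.001  0.034  0.005]
tool axes x,y,z in world [[0.961, -0.08, -0.265], [-0.084, -0.996, -0.0], [-0.264, 0.023, -0.964]]
```

Emit:
apply_moves:
  moves:
    - [[0.09, -0.03, 0.3], [0, 0, 0], -1]
    - [[0.09, -0.03, 0.6], [0, 0, 0], -1]
    - [[0.09, -0.03, 0.9], [0, 0, 0], -1]
    - [[0.09, -0.03, 1.05], [0, 0, 0], -1]
    - [[0.09, -0.03, 1.08], [0, 0, 0], -1]
    - [[0.09, -0.03, 1.08], [0, 0, 0], -1]

```text
t: 9.5
eef_pos: [0.5804, -0.2648, 0.2467]
tool_rot: [-0.006, 0.99, -0.041, -0.134]
contact_force: [0.5, 0.6, -2.9]
gripper_width: 0.111
```

Run:
```python
from look import *
import ob
inseat(); look(5); ob.ob(5,[.543,-.2105,-.0845,.262],((345,215,500,360),(395,165,530,275)),5,([-.5,.1],[-1.1,1.5]))
```

```text
board in seat (mm) [-13.3 -49.9   3.7] force in seat [ 1.2  0.6 -2.6]
```

View pics/oscene5.png

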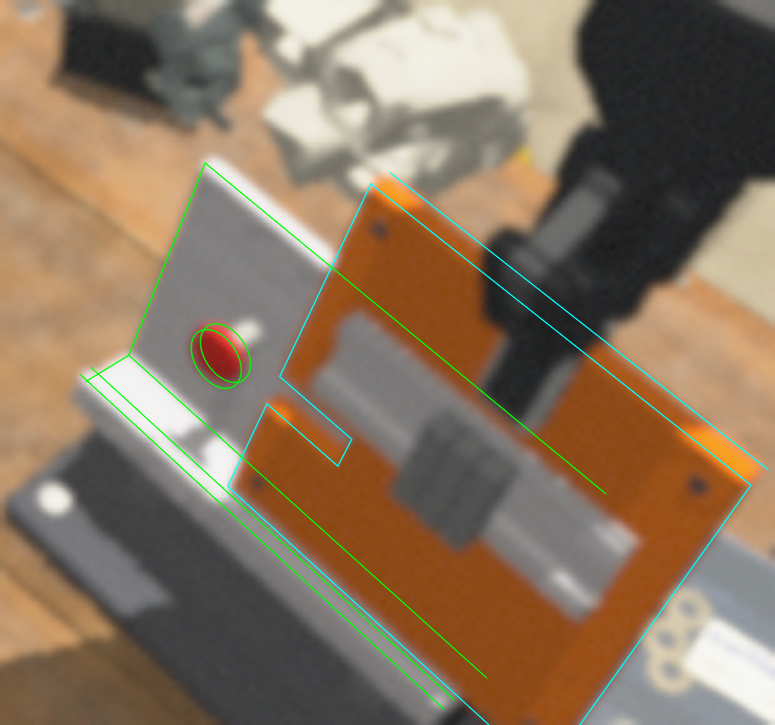

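View pics/otop5.png

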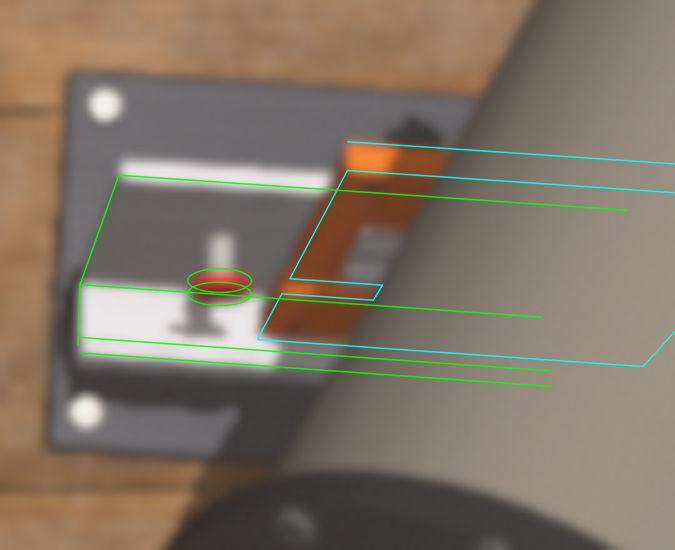

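Overlay and picture agree within about 1 px. The board's lower edge is between the lip and the back, with no contact yet, so I go down in about 1 mm steps.

Emit:
apply_moves:
  moves:
    - [[0, 0, 0.04], [0, 0, 0], -1]
    - [[0, 0, 0.08], [0, 0, 0], -1]
    - [[0, 0, 0.08], [0, 0, 0], -1]

```text
t: 9.98
eef_pos: [0.5797, -0.2647, 0.2446]
tool_rot: [-0.006, 0.99, -0.041, -0.134]
contact_force: [-0.1, 0.4, -2.0]
gripper_width: 0.113
```

Emit:
apply_moves:
  moves:
    - [[0, 0, 0.03], [0, 0, 0], -1]
    - [[0, 0, 0.06], [0, 0, 0], -1]
    - [[0, 0, 0.06], [0, 0, 0], -1]

```text
t: 10.35
eef_pos: [0.5796, -0.2647, 0.2438]
tool_rot: [-0.006, 0.99, -0.041, -0.133]
contact_force: [0.0, 0.9, 2.0]
gripper_width: 0.108
```

The ledge carries the board: the vertical force went from −2.7 to +2 N. Next I ease the board back toward the easel's back in small steps.

Emit:
apply_moves:
  moves:
    - [[0.04, 0, -0.02], [0, 0, 0], -1]
    - [[0.1, 0, -0.02], [0, 0, 0], -1]
    - [[0.16, 0, -0.02], [0, 0, 0], -1]
    - [[0.2, 0, -0.02], [0, 0, 0], -1]
    - [[0.2, 0, -0.02], [0, 0, 0], -1]

```text
t: 10.98
eef_pos: [0.5842, -0.2654, 0.2426]
tool_rot: [-0.006, 0.99, -0.042, -0.134]
contact_force: [-1.9, -0.3, 5.3]
gripper_width: 0.11
```

Emit:
apply_moves:
  moves:
    - [[0.03, 0, 0], [0, 0, 0], -1]
    - [[0.06, 0, 0], [0, 0, 0], -1]
    - [[0.06, 0, 0], [0, 0, 0], -1]

```text
t: 11.35
eef_pos: [0.5856, -0.2655, 0.2423]
tool_rot: [-0.006, 0.99, -0.042, -0.134]
contact_force: [-1.5, 0.4, 5.1]
gripper_width: 0.108
```

Emit:
apply_moves:
  moves:
    - [[0.04, 0, 0], [0, 0, 0], -1]
    - [[0.06, 0, 0], [0, 0, 0], -1]
    - [[0.06, 0, 0], [0, 0, 0], -1]

```text
t: 11.72
eef_pos: [0.5858, -0.2656, 0.2421]
tool_rot: [-0.006, 0.99, -0.042, -0.135]
contact_force: [-6.9, 1.3, 9.8]
gripper_width: 0.114
```

Run:
```python
from look import *
inseat(); print(np.round(cur()[2]["torque"],2)); look(6,((350,215,500,360),(390,160,530,280)))
```

```text
board in seat (mm) [ -7.4 -50.    0.6] force in seat [-9.3  0.8  7.6]
[0.41 1.75 0.01]
```

View pics/c6.png

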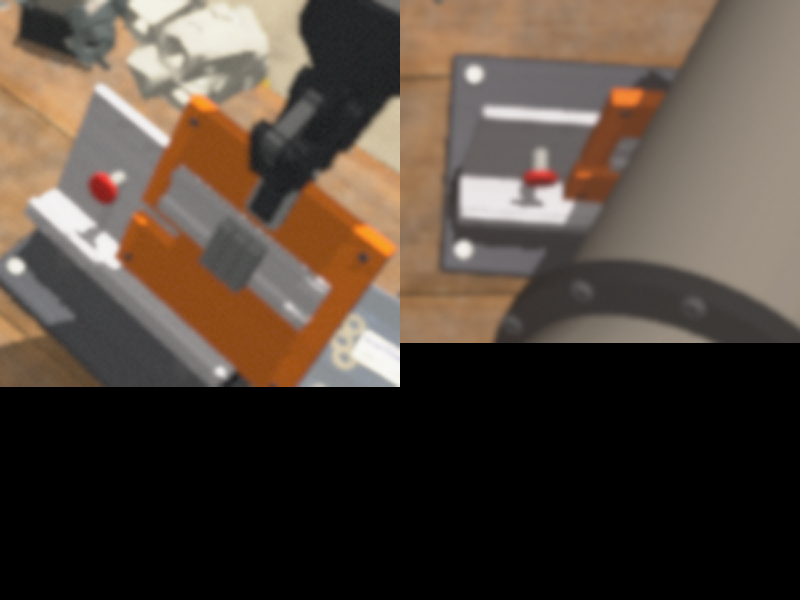

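At the back the force is about 9 N. The moment of 1.75 Nm puts the contact at the lower edge, so the board leans slightly less than the back. I pivot the hand about the lower edge a little at a time until it lies flat.

Emit:
apply_moves:
  moves:
    - [[-0.03, 0, -0.02], [0, 0, 0], -1]
    - [[0.0, 0, -0.02], [0, -0.03, 0], -1]
    - [[0.03, 0, -0.02], [0, -0.06, 0], -1]
    - [[0.1, 0, -0.02], [0, -0.115, 0], -1]
    - [[0.1, 0, -0.02], [0, -0.115, 0], -1]

```text
t: 12.45
eef_pos: [0.5878, -0.2658, 0.2416]
tool_rot: [-0.007, 0.988, -0.042, -0.146]
contact_force: [-9.0, 1.0, 8.5]
gripper_width: 0.105
```

Run:
```python
from look import *
inseat(); print(np.round(cur()[2]["torque"],2)); p,q,o=cur(); z=-q.as_matrix()[:,2]; print("lean",np.arctan2(np.hypot(z[0],z[1]),z[2]))
```

```text
board in seat (mm) [ -9.6 -50.    0.7] force in seat [-11.    0.2   5.8]
[ 0.52  2.25 -0.03]
lean 0.2941651349168772
```

Emit:
apply_moves:
  moves:
    - [[-0.08, 0, -0.02], [0, 0, 0], -1]
    - [[-0.08, 0, -0.02], [0, 0, 0], -1]

```text
t: 12.7
eef_pos: [0.5873, -0.2656, 0.2419]
tool_rot: [-0.006, 0.989, -0.042, -0.144]
contact_force: [-4.5, -0.4, -0.6]
gripper_width: 0.112
```

Run:
```python
from look import *
import ob
inseat(); print(np.round(cur()[2]["torque"],2)); look(7)
ob.ob(7,[.539,-.2105,-.0845,.30],((345,215,500,360),(395,165,530,275)),5,([-.2,0],[-1.4,1.9]))
```

```text
board in seat (mm) [ -9.4 -50.    0.8] force in seat [-4.1 -0.8 -1.8]
[-0.16  0.64  0.07]
```

View pics/oscene7.png

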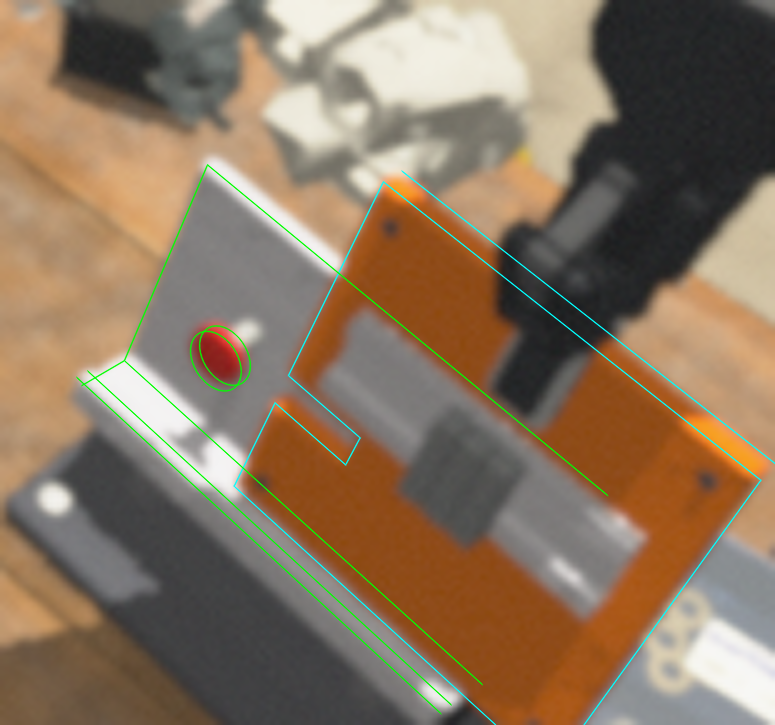

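View pics/otop7.png

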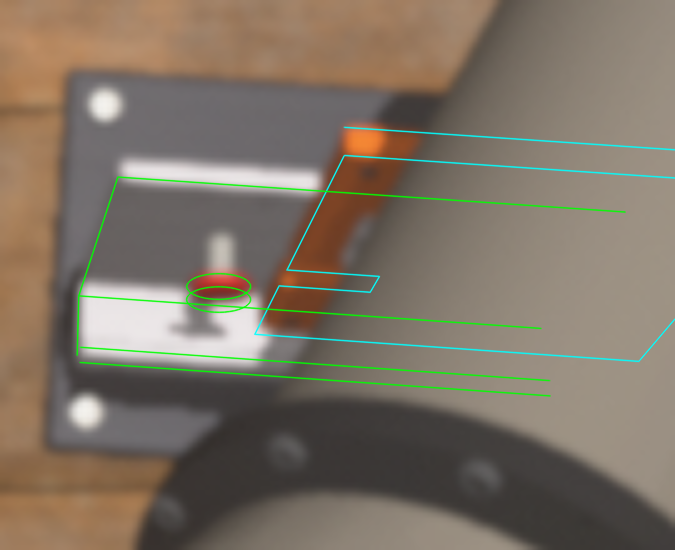

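Emit:
apply_moves:
  moves:
    - [[-0.04, 0, 0], [0, 0, 0], -0.6]
    - [[-0.04, 0, 0], [0, 0, 0], -0.55]
    - [[-0.04, 0, 0], [0, 0, 0], -0.55]
    - [[-0.04, 0, 0], [0, 0, 0], -0.55]

```text
t: 13.3
eef_pos: [0.5873, -0.2652, 0.2428]
tool_rot: [-0.006, 0.989, -0.041, -0.143]
contact_force: [-0.4, 0.6, 0.0]
gripper_width: 0.224
```

Run:
```python
from look import *
import ob
inseat(); print(np.round(cur()[2]["torque"],2)); look(8)
p,q,o=cur(); z=-q.as_matrix()[:,2]; print("lean",np.arctan2(np.hypot(z[0],z[1]),z[2]),o["gripper_width"])
ob.ob(8,[.541,-.2105,-.0845,.28],((345,215,500,360),(395,165,530,275)),5,([-.2,0],[-1.4,1.9]))
```

```text
board in seat (mm) [ -9.3 -49.7   1.7] force in seat [-0.4  0.5 -0.1]
[-0.06 -0.34  0.01]
lean 0.2885039700371445 0.22393873966045968
```

View pics/oscene8.png

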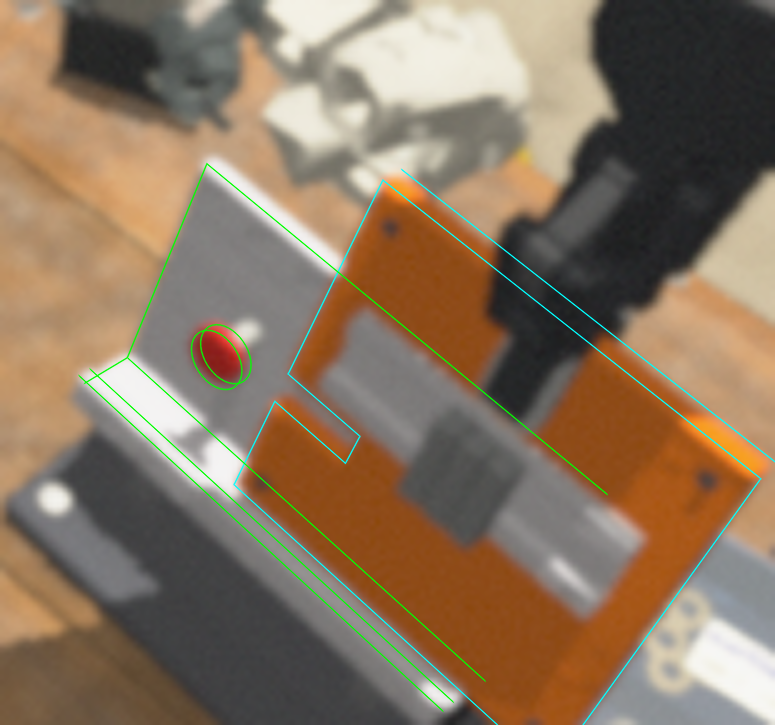

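View pics/otop8.png

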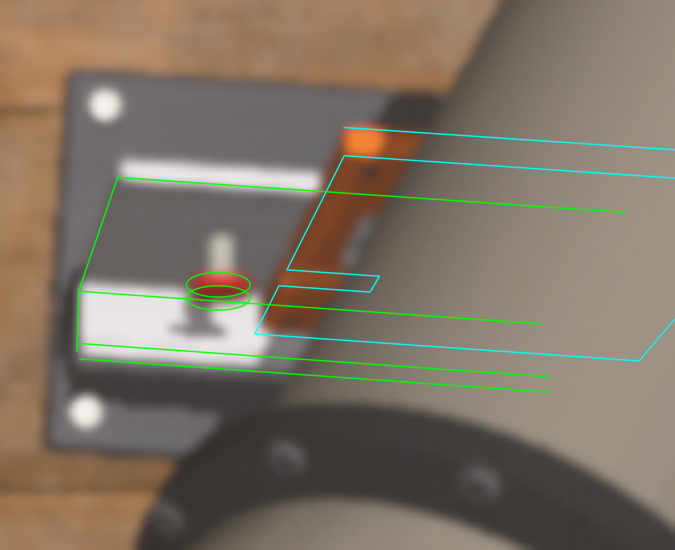

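On release the board stayed put. Comparing the two contacts, the lower edge sits at x ≈ −7.4 mm with lean 0.27 and −9.4 mm with lean 0.29. That fits touching the top edge of the back, so the slope is about 0.25. My earlier moment reading was wrong, because the sensor's reference lies behind the TCP. I regrip and reduce the lean, pivoting about the top edge.

Emit:
apply_moves:
  moves:
    - [[0, 0, 0], [0, 0, 0], -1]
    - [[0, 0, 0], [0, 0, 0], -1]
    - [[0, 0, 0], [0, 0, 0], -1]
    - [[-0.06, 0, -0.03], [0, 0.05, 0], -1]
    - [[-0.11, 0, -0.03], [0, 0.1, 0], -1]
    - [[-0.15, 0, -0.03], [0, 0.15, 0], -1]
    - [[-0.17, 0, -0.03], [0, 0.19, 0], -1]
    - [[-0.17, 0, -0.03], [0, 0.19, 0], -1]
    - [[-0.17, 0, -0.03], [0, 0.19, 0], -1]
  force: 40

```text
t: 14.52
eef_pos: [0.5832, -0.2649, 0.2447]
tool_rot: [-0.006, 0.991, -0.041, -0.127]
contact_force: [0.2, -0.7, -3.8]
gripper_width: 0.107
```

```bash
cat >> look.py <<'E'
def st():
    inseat(); p,q,o=cur(); z=-q.as_matrix()[:,2]; print("lean",np.arctan2(np.hypot(z[0],z[1]),z[2]).round(4),"w",round(o["gripper_width"],3),"tq",np.round(o["torque"],2),"t",o["t"])
E
python3 -c "from look import *;st()"
```

```text
board in seat (mm) [ -7.7 -49.7   2.4] force in seat [ 1.3 -0.7 -3.6]
lean 0.2557 w 0.107 tq [-0.03 -0.48  0.01] t 14.525
```

Emit:
apply_moves:
  moves:
    - [[0.03, 0, 0.02], [0, 0, 0], -1]
    - [[0.05, 0, 0.04], [0, 0, 0], -1]
    - [[0.05, 0, 0.05], [0, 0, 0], -1]

```text
t: 14.9
eef_pos: [0.5842, -0.2651, 0.2436]
tool_rot: [-0.006, 0.991, -0.041, -0.127]
contact_force: [0.1, 1.4, 2.5]
gripper_width: 0.112
```

```bash
python3 -c "from look import *;st()"
```

```text
board in seat (mm) [ -6.3 -49.8   1.6] force in seat [-0.7  1.4  2.4]
lean 0.2554 w 0.112 tq [ 0.2   0.05 -0.05] t 14.9
```

Emit:
apply_moves:
  moves:
    - [[0.03, 0, 0], [0, 0, 0], -1]
    - [[0.04, 0, 0], [0, 0, 0], -1]
    - [[0.04, 0, 0], [0, 0, 0], -1]

```text
t: 15.28
eef_pos: [0.5847, -0.2652, 0.2434]
tool_rot: [-0.006, 0.991, -0.042, -0.128]
contact_force: [-1.8, 1.2, 5.5]
gripper_width: 0.109
```

```bash
python3 -c "from look import *;st()"
```

```text
board in seat (mm) [ -6.  -49.8   1.6] force in seat [-3.3  1.   4.8]
lean 0.2564 w 0.109 tq [0.4  0.72 0.01] t 15.275
```

The board is essentially flat now, with light contact. I ease the pressure and slide it left.

Emit:
apply_moves:
  moves:
    - [[-0.03, 0, -0.04], [0, 0, 0], -1]
    - [[-0.03, -0.15, -0.04], [0, 0, 0], -1]
    - [[-0.03, -0.3, -0.04], [0, 0, 0], -1]
    - [[-0.03, -0.45, -0.04], [0, 0, 0], -1]
    - [[-0.03, -0.6, -0.04], [0, 0, 0], -1]
    - [[-0.03, -0.6, -0.04], [0, 0, 0], -1]

```text
t: 16.02
eef_pos: [0.5859, -0.2495, 0.2439]
tool_rot: [-0.006, 0.991, -0.041, -0.127]
contact_force: [0.1, 0.0, -2.9]
gripper_width: 0.111
```

Run:
```python
from look import *
st();look(9,((350,215,480,345),(390,160,510,280)))
```

```text
board in seat (mm) [ -6.1 -34.1   2.1] force in seat [ 0.8  0.  -2.7]
lean 0.2558 w 0.111 tq [ 0.06 -0.33  0.05] t 16.025
```

View pics/c9.png

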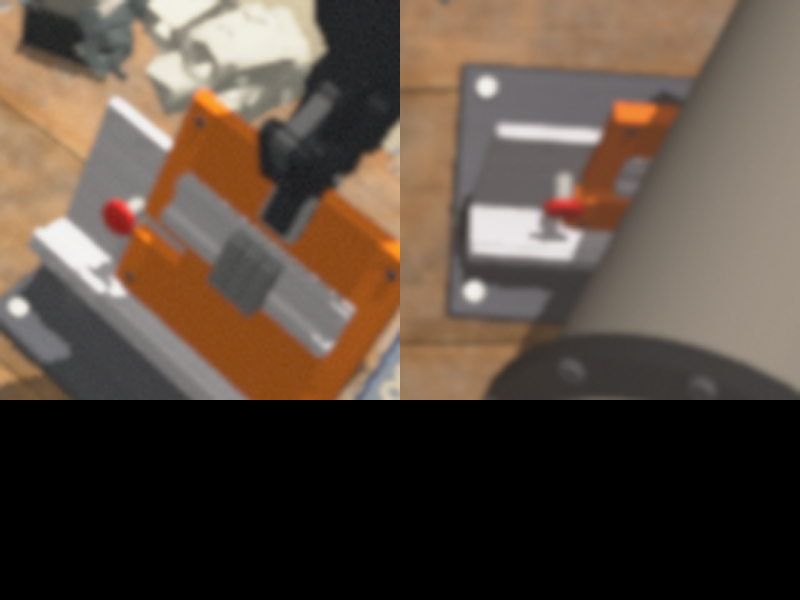

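The stud stands right at the slot's mouth, at (140, 220) in the left crop, and its height is aligned. I go on sliding.

Emit:
apply_moves:
  moves:
    - [[0, -0.1, 0.02], [0, 0, 0], -1]
    - [[0, -0.25, 0.02], [0, 0, 0], -1]
    - [[0, -0.4, 0.02], [0, 0, 0], -1]
    - [[0, -0.5, 0.02], [0, 0, 0], -1]
    - [[0, -0.5, 0.02], [0, 0, 0], -1]

```text
t: 16.75
eef_pos: [0.5868, -0.2372, 0.2436]
tool_rot: [-0.006, 0.991, -0.041, -0.127]
contact_force: [-0.2, 0.6, -2.3]
gripper_width: 0.11
```

Emit:
apply_moves:
  moves:
    - [[0, -0.12, 0], [0, 0, 0], -1]
    - [[0, -0.25, 0], [0, 0, 0], -1]
    - [[0, -0.4, 0], [0, 0, 0], -1]
    - [[0, -0.52, 0], [0, 0, 0], -1]
    - [[0, -0.52, 0], [0, 0, 0], -1]

```text
t: 17.38
eef_pos: [0.5879, -0.2242, 0.2436]
tool_rot: [-0.006, 0.991, -0.041, -0.127]
contact_force: [-0.8, 1.0, -3.3]
gripper_width: 0.113
```

Run:
```python
from look import *
st();look(10,((350,215,480,345),(390,160,510,280)))
```

```text
board in seat (mm) [-6.2 -8.7  1.7] force in seat [-0.   0.9 -3.4]
lean 0.2558 w 0.113 tq [ 0.16 -0.28 -0.01] t 17.375
```

View pics/c10.png

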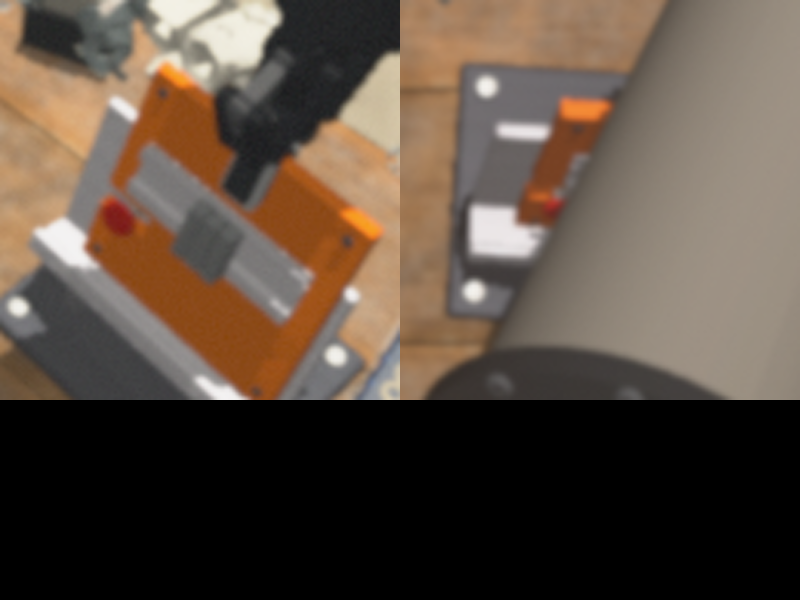

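The board is under the head with the stud in the slot. The last ~9 mm go in small steps while I watch the y force.

Emit:
apply_moves:
  moves:
    - [[0, -0.06, 0], [0, 0, 0], -1]
    - [[0, -0.12, 0], [0, 0, 0], -1]
    - [[0, -0.18, 0], [0, 0, 0], -1]
    - [[0, -0.22, 0], [0, 0, 0], -1]
    - [[0, -0.22, 0], [0, 0, 0], -1]

```text
t: 18.1
eef_pos: [0.5883, -0.2191, 0.2435]
tool_rot: [-0.006, 0.991, -0.041, -0.127]
contact_force: [-0.6, 0.8, -2.7]
gripper_width: 0.108
```

Emit:
apply_moves:
  moves:
    - [[0, -0.03, 0], [0, 0, 0], -1]
    - [[0, -0.06, 0], [0, 0, 0], -1]
    - [[0, -0.06, 0], [0, 0, 0], -1]

```text
t: 18.48
eef_pos: [0.5884, -0.2177, 0.2436]
tool_rot: [-0.006, 0.991, -0.041, -0.127]
contact_force: [-0.4, 0.2, -1.8]
gripper_width: 0.112
```

Run:
```python
from look import *
st()
```

```text
board in seat (mm) [-6.3 -2.2  1.6] force in seat [ 0.   0.1 -1.9]
lean 0.2558 w 0.112 tq [-0.11 -0.3   0.07] t 18.475
```

Emit:
apply_moves:
  moves:
    - [[0, -0.03, 0], [0, 0, 0], -1]
    - [[0, -0.06, 0], [0, 0, 0], -1]
    - [[0, -0.06, 0], [0, 0, 0], -1]

```text
t: 18.85
eef_pos: [0.5885, -0.2161, 0.2435]
tool_rot: [-0.006, 0.991, -0.041, -0.127]
contact_force: [-0.8, 0.2, -2.7]
gripper_width: 0.113
```

Emit:
apply_moves:
  moves:
    - [[0, -0.03, 0], [0, 0, 0], -1]
    - [[0, -0.05, 0], [0, 0, 0], -1]
    - [[0, -0.05, 0], [0, 0, 0], -1]

```text
t: 19.23
eef_pos: [0.5886, -0.2151, 0.2436]
tool_rot: [-0.006, 0.991, -0.042, -0.127]
contact_force: [-1.0, -0.2, -2.7]
gripper_width: 0.113
```

Emit:
apply_moves:
  moves:
    - [[0, -0.03, 0], [0, 0, 0], -1]
    - [[0, -0.05, 0], [0, 0, 0], -1]
    - [[0, -0.05, 0], [0, 0, 0], -1]

```text
t: 19.6
eef_pos: [0.5886, -0.2146, 0.2438]
tool_rot: [-0.005, 0.991, -0.042, -0.127]
contact_force: [-0.8, -3.9, -2.5]
gripper_width: 0.109
```

Emit:
apply_moves:
  moves:
    - [[0, -0.03, 0], [0, 0, 0], -1]
    - [[0, -0.05, 0], [0, 0, 0], -1]
    - [[0, -0.05, 0], [0, 0, 0], -1]

```text
t: 19.98
eef_pos: [0.5886, -0.2142, 0.2439]
tool_rot: [-0.004, 0.991, -0.042, -0.127]
contact_force: [-1.3, -7.1, -1.2]
gripper_width: 0.106
```

The slot end touches the stud: −7 N in y, at an estimated y of +0.9 mm against 0 expected. I relieve that, set the board on the ledge, then let go.

Emit:
apply_moves:
  moves:
    - [[0, 0.04, 0.02], [0, 0, 0], -1]
    - [[0, 0.06, 0.05], [0, 0, 0], -1]
    - [[0.0, 0.06, 0.07], [0, 0, 0], -1]
    - [[0.0, 0.06, 0.07], [0, 0, 0], -1]

```text
t: 20.48
eef_pos: [0.5886, -0.2149, 0.2435]
tool_rot: [-0.005, 0.991, -0.042, -0.127]
contact_force: [-1.6, -5.0, 7.6]
gripper_width: 0.11
```

Run:
```python
from look import *
st()
```

```text
board in seat (mm) [-6.   0.4  1.6] force in seat [-3.1 -5.1  7. ]
lean 0.2541 w 0.11 tq [-0.96  0.56  0.44] t 20.475
```

Emit:
apply_moves:
  moves:
    - [[0, 0.0, -0.03], [0, 0, 0], -0.7]
    - [[0, 0, -0.03], [0, 0, 0], -0.6]
    - [[0, 0, -0.03], [0, 0, 0], -0.5]
    - [[0, 0, -0.03], [0, 0, 0], -0.4]
    - [[0, 0, -0.03], [0, 0, 0], -0.4]
    - [[0, 0, -0.03], [0, 0, 0], -0.4]

```text
t: 21.22
eef_pos: [0.5884, -0.214, 0.2426]
tool_rot: [-0.006, 0.991, -0.042, -0.127]
contact_force: [0.2, -0.1, 0.8]
gripper_width: 0.305
```

Run:
```python
from look import *
st();look(11,((350,215,480,345),(390,160,510,280)))
import ob
ob.ob(11,[.543,-.2105,-.0845,.257],((345,215,500,360),(395,165,530,275)),5,([-.4,.1],[-1.1,1.5]))
```

```text
board in seat (mm) [-6.3  1.5  0.6] force in seat [ 0.  -0.1  0.8]
lean 0.2558 w 0.305 tq [-0.03 -0.26  0.  ] t 21.225
```

View pics/oscene11.png

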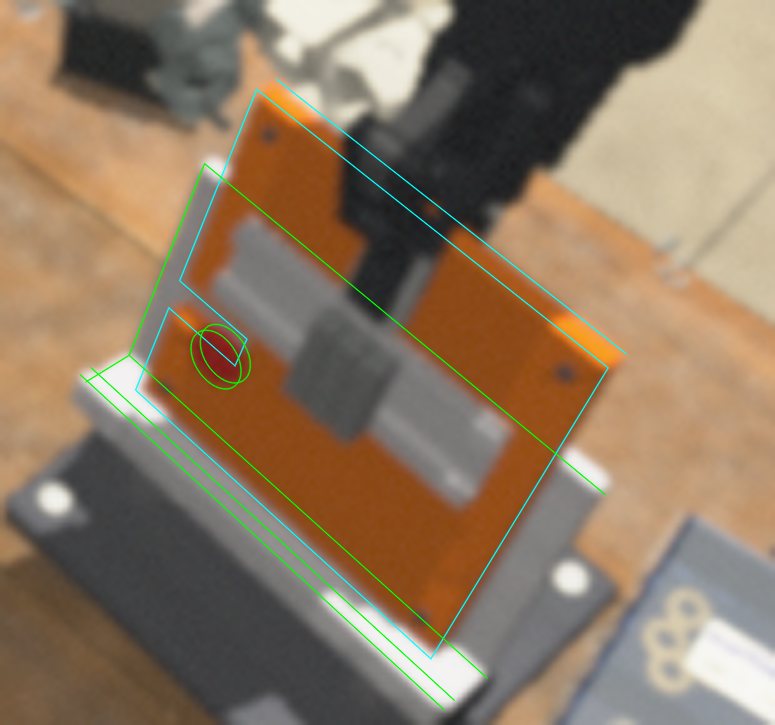

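Released: the board sits on the ledge against the back, with the head over the slot. I open further and retreat along the board.

Emit:
apply_moves:
  moves:
    - [[0, 0, 0], [0, 0, 0], -0.1]
    - [[0, 0, 0], [0, 0, 0], 0.1]
    - [[0, 0, -0.3], [0, 0, 0], 0.1]
    - [[0, 0, -0.9], [0, 0, 0], 0.1]
    - [[0, 0, -1.8], [0, 0, 0], 0.1]
    - [[0, 0, -2.8], [0, 0, 0], 0.1]
    - [[0, 0, -3.8], [0, 0, 0], 0.1]
    - [[0, 2.0, -4.5], [0, 0, 0], 0.1]
    - [[0, 4.0, -4.8], [0, 0, 0], 0.1]
    - [[0, 6.0, -4.8], [0, 0, 0], 0.1]
    - [[0, 8.0, -4.8], [0, 0, 0], 0.1]
    - [[0, 8.0, -4.8], [0, 0, 0], 0.1]

```text
t: 22.82
eef_pos: [0.599, -0.4213, 0.3597]
tool_rot: [-0.004, 0.991, -0.045, -0.128]
contact_force: [1.3, 0.3, -0.5]
gripper_width: 0.555
```

Run:
```python
from look import *
st();look(12,((350,215,480,345),(390,160,510,280)))
for c,b in(("scene",(345,215,500,360)),("top",(395,165,530,275))):
    im=cv2.imread(f"pics/{c}12.png")
    cv2.imwrite(f"pics/z{c}12.png",cv2.resize(im[b[1]:b[3],b[0]:b[2]],None,fx=5,fy=5,interpolation=2))
```

```text
board in seat (mm) [  -9.6 -204.6  121. ] force in seat [ 1.4  0.4 -0.1]
lean 0.2565 w 0.555 tq [-0.   -0.21  0.03] t 22.825
```

View pics/zscene12.png

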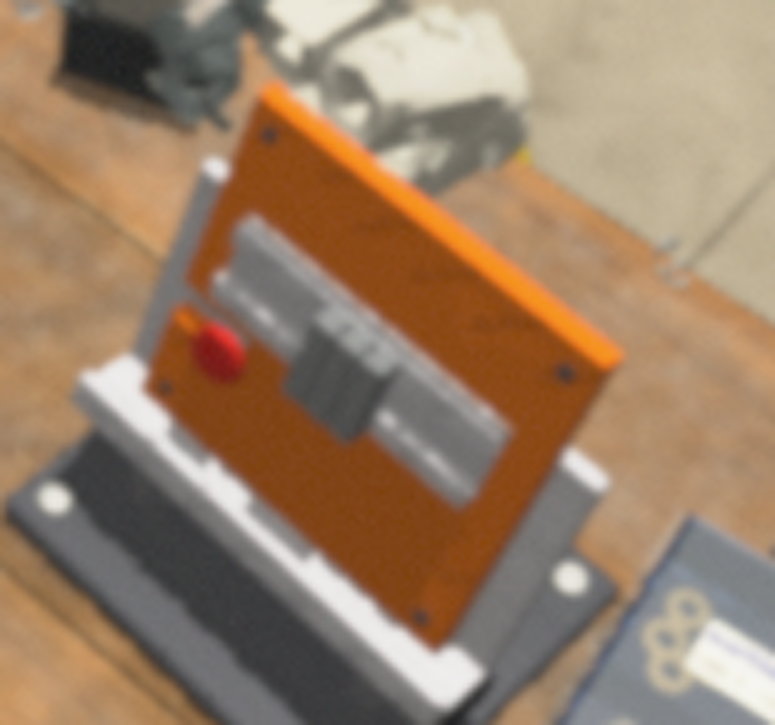

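View pics/ztop12.png

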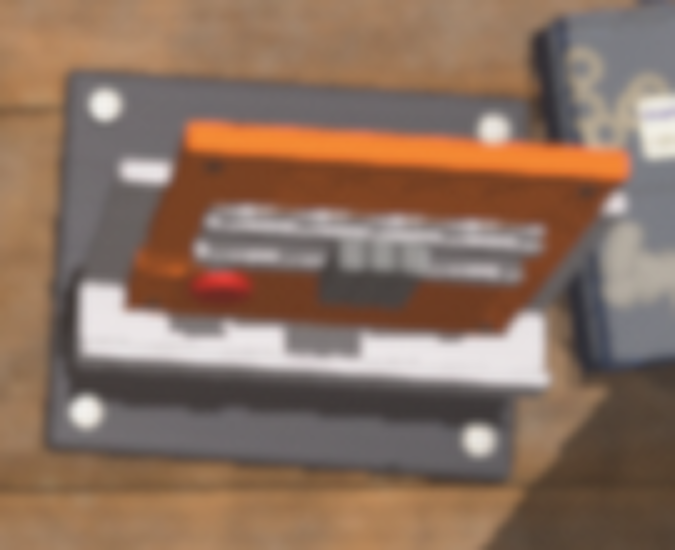

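```bash
cat > fb.py <<'E'
from h import *
S=lambda u:crop(u,345,215,5);T=lambda u:crop(u,395,165,5)
Rb,se=seatT([.543,-.2105,-.0845,.2568])
o=[("scene",S((146,387)),(-5,70,0)),("scene",S((433,645)),(-5,-70,0)),("scene",S((608,370)),(-5,-70,150)),("scene",S((262,98)),(-5,70,150)),
("top",T((127,308)),(-5,70,0)),("top",T((507,331)),(-5,-70,0)),("top",T((188,152)),(-5,70,150)),("top",T((624,180)),(-5,-70,150)),("top",T((190,122)),(5,70,150)),("top",T((629,152)),(5,-70,150))]
offs={"scene":np.array([-.52,.1]),"top":np.array([-1.04,1.46])}
def res(p,full=0):
    B=R.from_rotvec(p[3:6]); r=np.array([proj(c,se+Rb.apply(p[:3]*1e-3+B.apply(np.array(P)*1e-3)))[0]+offs[c]-u for c,u,P in o])
    return r if full else r.ravel()
s=least_squares(res,[-5,0,0,0,0,0]);print("board in seat mm",s.x[:3].round(1),"rotvec",s.x[3:].round(3));print(res(s.x,1).round(1).tolist())
print("sd",(np.sqrt(np.diag(np.linalg.inv(s.jac.T@s.jac)))*.7).round(3))
E
python3 fb.py
```

```text
board in seat mm [-2.3 -0.   1.1] rotvec [-0.001 -0.032  0.002]
[[-0.4, 0.2], [1.5, 2.0], [0.3, 0.1], [-1.1, -1.2], [-1.3, -0.6], [-0.9, 0.0], [-0.1, -0.2], [1.3, 0.1], [-0.4, 0.0], [0.1, -0.2]]
sd [0.932 0.597 1.047 0.005 0.006 0.007]
```

Run:
```python
from station import *
import numpy as np
for c in("scene","top"):
    read_camera(c)
    for n in("blank_board","contactor","black_tape"): print(c,n,[(round(r["conf"],2),np.round(r["pixel"]).tolist()) for r in look_for(c,n)][:2])
hand_in()
```

```text
scene blank_board [(0.69, [209.0, 229.0])]
scene contactor [(0.7, [218.0, 371.0])]
scene black_tape [(0.85, [325.0, 258.0]), (0.66, [320.0, 404.0])]
top blank_board [(0.58, [268.0, 240.0])]
top contactor [(0.71, [144.0, 348.0])]
top black_tape []
the job is handed in; nothing more can be done
```

The orange board is on the easel's ledge, leaning on the back, with its slot home on the red stud. I let go of it and handed the job in at about 23 s; no verdict is given.

**What I did**
- I lifted the board straight out of the rack and set it on the ledge about 50 mm right of home.
- I then laid it back, slid it left until the slot end met the stud, lowered it and let go.
- The tool force stayed below about 13 N throughout.

**Last checks**
- **Home:** the slot end touched the stud at about −7 N in y. After release the pictures put the board within about 1 mm of home along the ledge.
- **Flatness:** in the scene picture the board's side edges run parallel to the back's.
- **Other things:** the blank board and the contactor were found within 3 pixels of where they were at the start. The tape roll was in place in the scene view.

**Checks that disagreed or failed**
- **Camera offset:** the top camera was about 2 pixels off from where the arm placed the board, so I corrected for that.
- **Slope of the back:** a first moment reading suggested about 0.29 rad. Touching the back at two different leans gave about 0.25, which I used.
- **Final picture fit:** it showed the board leaning 0.03 rad less than the back, lower edge 1.1 mm above the ledge and 2.7 mm too far into the back. That is not physically possible, so I put it down to errors in picking pixels. The final gap at the back was therefore not measured directly.
- **Tape roll:** the network did not find it in the last top view.

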